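# Blank off the transfer pump: plug in the cam-and-groove coupler, both arms locked down

### The job

Bottling is finished: blank off the transfer pump. Stand the grooved plug upright in the mouth of the pump's coupler and, with the cam arms still out, push it firmly down into the gasket without ramming it; then swing both cam arms down together, neither running ahead of the other, and squeeze them fully home against the coupler without forcing them. Let go, and leave the bottles, the hose tail and the spanner as they are.

Things in the scene. Friction and masses are not known exactly. Their poses are not given: they have to be found in the camera images.
- pump: Bench transfer pump, fixed: grey plate 270 x 150 mm, steel pump head 84 x 92 mm, 74 mm high, motor to its +x (to 109 mm high). On the head stands a steel 1-inch cam-and-groove coupler, mouth up. Origin: on the bench on the coupler's upright axis; y along the line through its two cam arms, z up. Only the coupler and arms stand above 75 mm within 80 mm of the axis
- coupler_mouth (a point): Centre of the coupler's mouth, level with its rim, 162 mm above the bench. Rim 52 mm outside, coupler 48 mm below it; bore 38.1 mm with a 1 mm lead-in. Arm pins 12 mm below the rim, 23 mm from the axis, in ears that reach out to 28 mm. Axes as the pump's
- gasket_face (a point): On the coupler's axis, top of the soft rubber gasket as it stands free, 24.8 mm below the rim: the plug's underside meets it here. It gives from 6.5 N on, 1.4 N more per mm (13.5 N for 5 mm, 15 N for 6 mm), and after release still holds the plug 5.5 to 6.5 mm down. 7 mm down the plug is home; 8.8 mm (19 N) crushes it. Unpushed, it holds the plug's foot in the cams' way
- cam_l (a joint): Cam arm on the pump's +y side, rad about its level pin: 0 = out and 25 degrees up, 0.436 = level, 2.007 = home, straight down beside the coupler, at its stop. Stiff pin (0.05 N m), stays where left. Below 0.45 its cam is clear of the bore; from about 1.2 on it draws the plug down by its groove, against up to 0.2 N m; from 1.9 on it is past dead centre and stays locked
- cam_r (a joint): Cam arm on the pump's -y side, mirror image of cam_l, same values and behaviour. 5 to 10 N on each arm, 20 to 30 mm from its pin, swings it; a squeeze of 10 to 20 N sends the two home; more than 30 N on each forces them
- tip_l (a point): On the +y arm, mid-thickness, 60 mm from the pin's level along the arm. Arm: aluminium bar 11 mm wide, 6 mm thick, ending 73 mm from the pin. Home: inner face 25 mm, outer face 31 mm from the coupler's axis (last 15 mm flared to 35), so both arms measure 62 mm across. Level: upper face 8 mm above the pin
- tip_r (a point): The same point on the -y arm, which has the same sizes
- plug: Plug: blanked aluminium male half, 0.14 to 0.28 kg, upright on the bench. Origin: centre of its underside; x along its grip bar, z up. Foot 36.6 mm diameter (1.5 mm chamfer), groove 23 mm diameter from 9 to 27 mm up, then 35.4 mm, flange 46 mm from 36 to 39 mm, then the bar 36 mm long, 14 mm thick (along y), top at 52.5 mm. Fits the bore in any yaw, 0.75 mm play all round
- bottle: Bystander: amber bottle with black cap, 48 mm diameter, 125 mm tall; origin centre of the underside
- bottle2: Bystander: black bottle, 42 mm diameter, 90 mm tall; origin centre of the underside
- hosetail: Bystander: steel hose-tail fitting, ribbed, 45 mm across, 50 mm tall, with no groove and no bar; origin centre of the underside
- spanner: Bystander: open-ended spanner 170 mm long lying flat on the bench; origin centre of its underside
Mind the look-alikes: they are no part of the job. Leave any purple look-alike of the plug alone.

How it is judged:
By the outcome, as a careful person would: the job done as asked, in the order asked, and still so for the second after the job is handed in, with the robot touching nothing.
It also fails if it takes over 72 s, if anything falls off the work surface, if the arm or the gripper's body presses on something with over 40 N, if the wrist force passes 120 N, or if a joint passes its speed limit or range.

### The arm

A 6-joint arm with a two-finger parallel gripper is mounted at the origin on the work surface. World frame = base frame: x ahead of the robot, y to its left, z up, the work surface at z = 0. Lengths are in m, angles in rad, forces in N, time in s.
With the tool pointing down it reaches from about 0.325 to 0.775 m from the base axis. Payload 5.5 kg.
Tool frame: the origin (TCP) lies at the very end of the fingers, on their centre line; the grasp point (between the pads) lies 19 mm behind it; z points along the fingers, y is the line along which they close (so a half turn about z gives the same grasp; the last joint's range is limited). The gripper opens to 88 mm and grips with 3 to 60 N. Pads are 20 mm wide; open, the fingers measure 115 mm over their backs; the gripper's body (75 mm by 178 mm) begins 61 mm behind the grasp point.
Start: joints at [-1.205, 0.091, 1.231, -0, 1.82, -0.057], TCP at [0.246, -0.547, 0.223] pointing down, gripper open.
Joint ranges: [-2.87, 2.87], [-0.86, 2.18], [0.17, 2.46], [-1.51, 4.65], [0.06, 2.69], [-2.65, 2.65]. Speed limits (rad/s): [2.57, 2.57, 3.01, 3.14, 3.14, 3.14].

### API

Orientations are given as [roll, pitch, yaw] about the fixed x, y, z axes, in that order (R = Rz(yaw) Ry(pitch) Rx(roll)).
In Python, from plant import readout, optics, ticket, masks_of, spot_point gives the robot as it stands.
- The arm moves only by the tool apply_moves, never from a script. Its argument "increments" is a list of rows, each an object of numbers: "tx", "ty", "tz": the shift along the tool's x, y, z in cm; "ax", "ay", "az": the turn, a rotation vector about the tool's x, y, z in rad. A call has 1 to 8 rows; each row shifts and turns the commanded pose from where the row before left it, along the tool's axes as they then stand; what a row does not reach is not made up. A row lasts 1/10 s, in which the tool goes at most 50 mm and 8.59 degrees, less where a joint would pass 70% of its speed; a pose out of reach is approached as far as the arm can. A call is refused whole if a number of a shift passes 5 or a number of a turn 0.15, either way. A call with a gripper value outside its range is refused whole. "claw" is the opening, from 0 (shut) to 1 (fully open), set as the call begins (left out, the last holds). The fingers move at their own pace and stop on an object; "squeeze" is the grip in N (left out, the last holds). Time passes only in rows, so rows that do not move let the fingers close. It gives the time, the measured TCP pose, the force, the opening and the grip force at its end, in the units of the state.
- readout.read_state(): the state, without advancing time (a new reading comes with each control period).
- optics.read_camera(name): name is "scene" or "top" or "wrist"; returns a dict with "image" (400x640x3 uint8, red, green, blue), "fx", "fy", "cx", "cy" (pixels), "rvec" (rotation vector, rad) and "tvec" (3), from world to camera coordinates, as OpenCV has them. Camera axes: x right, y down, z forward; pixel columns grow to the right and rows downward; lengths in m; the calibration is good to about 2 mm. The wrist camera is an equidistant fisheye: a pixel r from the principal point sees the ray r / f radians off the axis. A picture is of the moment at which its call begins. There is no depth.
- ticket.job_done(): hands the job in; it is judged then, once.
Trained networks look in a picture, given as the dict that the camera call returned (one of the last four; its "shot" number tells which), for a name from the list of things; names that differ only in an ending like _2 or _b are one class to them, and where a whole thing is asked for, a point or a joint stands for the part that bears it (a point fixed in the world has none). Each returns a list of dicts, best first, with "confidence" (0 to 1); they miss things now and then, are a little off and sometimes report something else, mostly with a low value. They report only what shows in the picture. A call takes as long as a camera call. They do not tell look-alikes from the thing itself.
- masks_of(picture, query): "pixels" (400x640 bool, what is visible of it) and "xy" ([column, row] in pixels, amid what is visible of it).
- spot_point(picture, query): "xy" ([column, row] in pixels: a listed point, or the origin of a listed thing).
The state is a dict: "t": time; "qpos": joint angles; "joint_vel": joint speeds; "effort": joint torques, N m; "tcp_pos": TCP position; "eef_rot": TCP orientation; "ft_force": force on the tool from outside, world axes, zero at the start; "wrist_torque": the same for the moment, N m; "width": finger opening in m; "grip_force": force on a finger pad.
Only numpy, scipy, OpenCV 4.12 (cv2) and the standard library are available. Lean on these libraries where they do the work, as an engineer would, in place of code of your own. Each camera call takes 0.05 s, during which the arm holds its last target. There are 200 camera calls.

## Working session

There is one attempt and no reset: what is moved stays moved. The work goes in short steps, Python scripts to look and compute and a tool call to move; the robot and the scene stay as the last step left them, time stands still between calls to the robot, and variables do not carry over. Pictures are saved under pics/ and viewed, at most 10 in all, crops included, and the job is handed in when it is done.

Besides the shell and the picture viewer there is one more tool, called after "Call:" in YAML: its name, and indented under it one key for each argument. apply_moves: Moves the arm, as the interface text tells. Its arguments: {"type":"object","properties":{"increments":{"type":"array","items":{"type":"object","properties":{"tx":{"type":"number"},"ty":{"type":"number"},"tz":{"type":"number"},"ax":{"type":"number"},"ay":{"type":"number"},"az":{"type":"number"}}}},"claw":{"type":"number"},"squeeze":{"type":"number"}},"required":["increments"]}

```bash
mkdir -p pics; ls; cat > h.py <<'E'
import numpy as np, cv2
from plant import readout, optics, ticket, masks_of, spot_point
from scipy.spatial.transform import Rotation as Ro
def cam(n): return optics.read_camera(n)
def ray(p,xy):
    R=cv2.Rodrigues(np.array(p["rvec"],float))[0]; t=np.array(p["tvec"],float)
    a=np.array([(xy[0]-p["cx"])/p["fx"],(xy[1]-p["cy"])/p["fy"]])
    if p.get("name")=="wrist" or p.get("_w"):
        th=np.linalg.norm(a); d=np.array([*(a/max(th,1e-9)*np.sin(th)),np.cos(th)])
    else: d=np.array([*a,1.])
    d=R.T@d; return -R.T@t, d/np.linalg.norm(d)
def atz(p,xy,z):
    c,d=ray(p,xy); return c+d*(z-c[2])/d[2]
def tri(rs):
    A=sum(np.eye(3)-np.outer(d,d) for c,d in rs); b=sum((np.eye(3)-np.outer(d,d))@c for c,d in rs)
    x=np.linalg.solve(A,b); return x,[round(1e3*np.linalg.norm((np.eye(3)-np.outer(d,d))@(x-c)),1) for c,d in rs]
def proj(p,X):
    R=cv2.Rodrigues(np.array(p["rvec"],float))[0]; v=R@np.array(X)+np.array(p["tvec"],float)
    if p.get("_w"):
        r=np.hypot(v[0],v[1]); th=np.arctan2(r,v[2]); a=v[:2]/max(r,1e-9)*th
    else: a=v[:2]/v[2]
    return np.array([p["cx"]+p["fx"]*a[0],p["cy"]+p["fy"]*a[1]])
def save(p,n): cv2.imwrite("pics/"+n,p["image"][:,:,::-1])
E
python3 - <<'E'
from h import *
np.set_printoptions(precision=4,suppress=True)
s=readout.read_state(); print(s)
P={}
for n in("scene","top"):
    p=cam(n); P[n]=p; save(p,n+"0.png"); print(n,[k for k in p],p["fx"],p["cx"],p["cy"],ray(p,(320,200)))
for q in ["pump","coupler_mouth","gasket_face","tip_l","tip_r","plug","bottle","bottle2","hosetail","spanner"]:
    for n in P:
        print(q,n,[(np.round(d["xy"],1),round(d["confidence"],2)) for d in spot_point(P[n],q)])
E
python3 -c "
import cv2,numpy as np
" 
```

```text
pics
{'t': 0.0, 'qpos': array([-1.2047,  0.0919,  1.2319, -0.    ,  1.8198, -0.0567]), 'joint_vel': array([0.    , 0.0001, 0.0012, 0.0008, 0.0005, 0.0005]), 'effort': array([ -0.0009, -44.6458, -40.6446,   0.0698,   0.0295,  -0.0001]), 'tcp_pos': array([ 0.2461, -0.5469,  0.2215]), 'eef_rot': array([-3.1397, -0.0001,  0.4227]), 'ft_force': array([-0.0419,  0.1752,  0.3362]), 'wrist_torque': array([ 0.028 , -0.0273,  0.0145]), 'grip_force': 0.0, 'width': 0.08771729986561679}
scene ['image', 'fx', 'fy', 'cx', 'cy', 'rvec', 'tvec', 'shot'] 417.17121186529937 320.7435836537201 203.4524132549485 (array([ 1.2681, -0.6567,  0.8011]), array([-0.6257,  0.5317, -0.5708]))
top ['image', 'fx', 'fy', 'cx', 'cy', 'rvec', 'tvec', 'shot'] 517.9571366314653 313.68098436198795 191.10118640906703 (array([ 0.2969, -0.0508,  1.5102]), array([ 0.1653,  0.0035, -0.9862]))
pump scene [(array([317.5, 193.6]), 0.32)]
pump top [(array([309.2, 210.6]), 0.69)]
coupler_mouth scene [(array([321.2, 183.4]), 0.66)]
coupler_mouth top [(array([307.4, 205.7]), 0.97)]
gasket_face scene [(array([319.4, 192.5]), 0.77)]
ga
[... 300 characters left out ...]
ip_r top [(array([281. , 191.1]), 0.61), (array([333.7, 218.1]), 0.56)]
plug scene [(array([389.8, 171.1]), 0.66), (array([375.9, 180.1]), 0.46)]
plug top [(array([165.4, 236.8]), 0.48), (array([196.6, 240.5]), 0.47)]
bottle scene [(array([210.8, 283.4]), 0.71), (array([408.2, 210.1]), 0.54)]
bottle top [(array([430. , 219.1]), 0.78), (array([211.6, 168. ]), 0.78)]
bottle2 scene [(array([210.8, 283.4]), 0.71), (array([408.2, 210.1]), 0.54)]
bottle2 top [(array([430. , 219.1]), 0.78), (array([211.6, 168. ]), 0.78)]
hosetail scene [(array([277.6, 295.4]), 0.8)]
hosetail top [(array([393.9, 171.8]), 0.59)]
spanner scene [(array([180.5, 308.4]), 0.67)]
spanner top [(array([466.3, 208.1]), 0.86)]
```

```bash
python3 - <<'E'
from h import *
np.set_printoptions(precision=4,suppress=True)
S=cam("scene");T=cam("top")
a=cv2.resize(S["image"][110:340,150:450],None,fx=2.6,fy=2.6,interpolation=cv2.INTER_CUBIC)
cv2.imwrite("pics/s1.png",a[:,:,::-1])
b=cv2.resize(T["image"][110:290,130:500],None,fx=2.1,fy=2.1,interpolation=cv2.INTER_CUBIC)
cv2.imwrite("pics/t1.png",b[:,:,::-1])
f=lambda s,t:print(tri([ray(S,s),ray(T,t)]))
f((321.2,183.4),(307.4,205.7))
f((319.4,192.5),(309.1,203.3))
f((348.4,182.6),(281,191.1));f((290.5,183.2),(333.7,218.1));f((348.4,182.6),(333.7,218.1));f((290.5,183.2),(281,191.1))
for s in((389.8,171.1),(375.9,180.1)):
    print('S',atz(S,s,0))
for t in((165.4,236.8),(196.6,240.5)): print('T',atz(T,t,0))
print(atz(T,(307.4,205.7),.162),atz(S,(321.2,183.4),.162))
for t in((430,219.1),(211.6,168),(393.9,171.8),(466.3,208.1)):print(atz(T,t,0))
E
```

```text
(array([ 0.5087, -0.0106,  0.1647]), [np.float64(3.1), np.float64(3.1)])
(array([ 0.5162, -0.018 ,  0.1415]), [np.float64(1.4), np.float64(1.4)])
(array([0.548 , 0.0598, 0.1567]), [np.float64(2.3), np.float64(2.3)])
(array([ 0.4717, -0.084 ,  0.1792]), [np.float64(2.2), np.float64(2.2)])
(array([ 0.5262, -0.0249,  0.1777]), [np.float64(77.9), np.float64(77.9)])
(array([ 0.5006, -0.0126,  0.1851]), [np.float64(78.5), np.float64(78.5)])
S [0.4179 0.4083 0.    ]
S [0.4271 0.3231 0.    ]
T [0.4353 0.406  0.    ]
T [0.4257 0.3137 0.    ]
[ 0.5073 -0.013   0.162 ] [ 0.507 -0.005  0.162]
[ 0.4972 -0.3681  0.    ]
[0.6434 0.2807 0.    ]
[ 0.6379 -0.2646  0.    ]
[ 0.5311 -0.4752  0.    ]
```

View pics/s1.png

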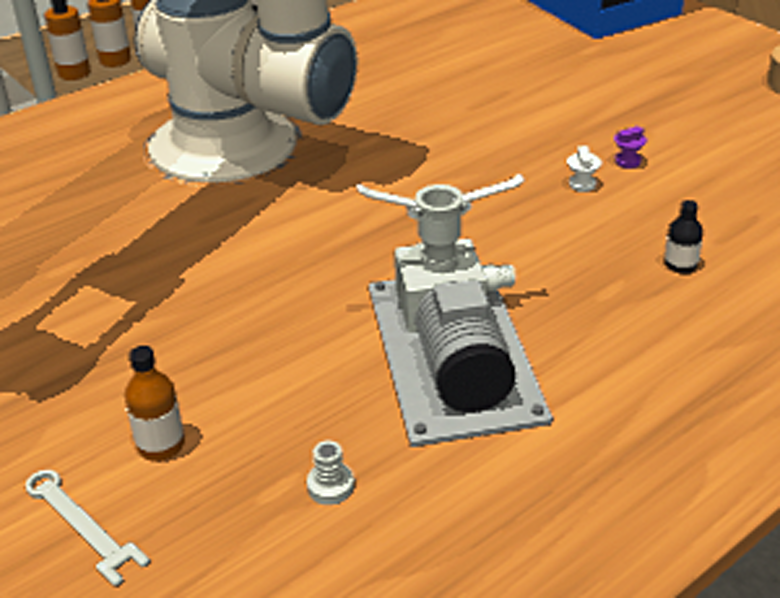

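View pics/t1.png

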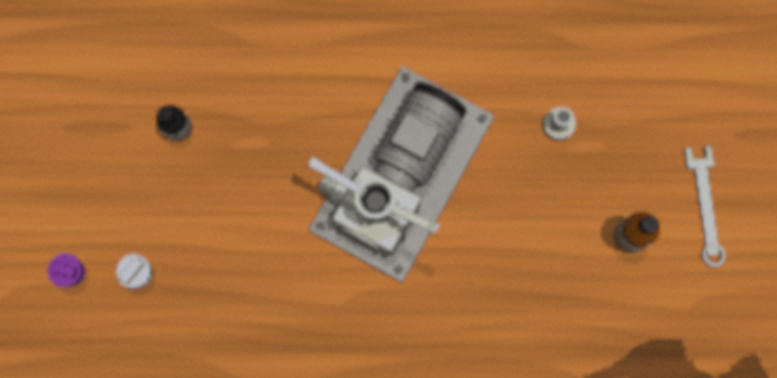

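The grey plug stands at about (374,176) in the scene view and (195,240) in the top view, with its bar diagonal. The purple look-alike is about 9 cm beyond it. The coupler is at about (0.508,-0.010) with both arms out, and the pump yaw is about -28°.

```bash
cat >> h.py <<'E'
def plan(g,yaw,N,start=None):
    "equal rows from the present (or given x,y,z,yaw) pose to g,yaw, tool down"
    if start is None:
        s=readout.read_state(); start=[*s["tcp_pos"],s["eef_rot"][2]]
    dy=(yaw-start[3]+np.pi)%(2*np.pi)-np.pi
    T=lambda y:np.array([[np.cos(y),np.sin(y)],[np.sin(y),-np.cos(y)]])
    M=sum(T(start[3]+dy*k/N) for k in range(N))
    t=np.linalg.solve(M,np.array(g[:2])-start[:2])*100; tz=-(g[2]-start[2])*100/N
    print(f"N={N} tx {t[0]:.3f} ty {t[1]:.3f} tz {tz:.3f} az {-dy/N:.4f} norm {np.hypot(np.hypot(*t),tz):.2f}")
E
python3 - <<'E'
from h import *
plan([.40,-.19,.32],1.1,8); plan([.41,.2,.32],2.1,8,[.40,-.19,.32,1.1]); plan([.425,.25,.25],2.36,3,[.41,.2,.32,2.1])
E
```

```text
N=8 tx 4.471 ty -2.133 tz -1.217 az -0.0847 norm 5.10
N=8 tx 5.082 ty -0.039 tz -0.000 az -0.1250 norm 5.08
N=3 tx 1.074 ty 1.374 tz 2.333 az -0.0867 norm 2.91
```

Call:
apply_moves:
  increments:
    - {"tx": 4.3, "ty": -2.1, "tz": -1.2, "az": -0.085}
    - {"tx": 4.3, "ty": -2.1, "tz": -1.2, "az": -0.085}
    - {"tx": 4.3, "ty": -2.1, "tz": -1.2, "az": -0.085}
    - {"tx": 4.3, "ty": -2.1, "tz": -1.2, "az": -0.085}
    - {"tx": 4.3, "ty": -2.1, "tz": -1.2, "az": -0.085}
    - {"tx": 4.3, "ty": -2.1, "tz": -1.2, "az": -0.085}
    - {"tx": 4.3, "ty": -2.1, "tz": -1.2, "az": -0.085}
    - {"tx": 4.3, "ty": -2.1, "tz": -1.2, "az": -0.085}
  claw: 1

```text
invalid input at $.increments[0]: expected keys tx, ty, tz, ax, ay, az
```

Call:
apply_moves:
  increments:
    - {"tx": 4.9, "ty": 0, "tz": 0, "az": -0.125}
    - {"tx": 4.9, "ty": 0, "tz": 0, "az": -0.125}
    - {"tx": 4.9, "ty": 0, "tz": 0, "az": -0.125}
    - {"tx": 4.9, "ty": 0, "tz": 0, "az": -0.125}
    - {"tx": 4.9, "ty": 0, "tz": 0, "az": -0.125}
    - {"tx": 4.9, "ty": 0, "tz": 0, "az": -0.125}
    - {"tx": 4.9, "ty": 0, "tz": 0, "az": -0.125}
    - {"tx": 4.9, "ty": 0, "tz": 0, "az": -0.125}

```text
invalid input at $.increments[0]: expected keys tx, ty, tz, ax, ay, az
```

```bash
python3 - <<'E'
from h import *
np.set_printoptions(precision=4,suppress=True)
s=readout.read_state(); print(s["t"],s["tcp_pos"],s["eef_rot"])
p=cam("wrist"); p["_w"]=1; save(p,"w0.png"); print(p["fx"],p["cx"],p["cy"]); c,d=ray(p,(p["cx"],p["cy"])); print(c,d)
for q in("plug",):
  for r in spot_point(p,q): print(q,r["xy"],r["confidence"],atz(p,r["xy"],0))
  for r in masks_of(p,q): print(q,r["xy"],r["confidence"],atz(p,r["xy"],0.045), np.median(p["image"][r["pixels"]],0))
for xyz in([.425,.315,0],[.43,.406,0]): print(proj(p,xyz))
plan([.425,.315,.13],2.36,4)
E
```

```text
1.2 [ 0.2462 -0.5472  0.2226] [ 3.1416 -0.      0.4228]
309.70691628693146 314.4892565312212 196.08285999156453
[ 0.3107 -0.5198  0.3856] [-0.2362 -0.1052 -0.966 ]
[ -5.8637 -42.1486]
[-18.4275 -43.227 ]
N=4 tx 25.020 ty -5.518 tz 2.315 az -0.4843 norm 25.73
```

View pics/w0.png

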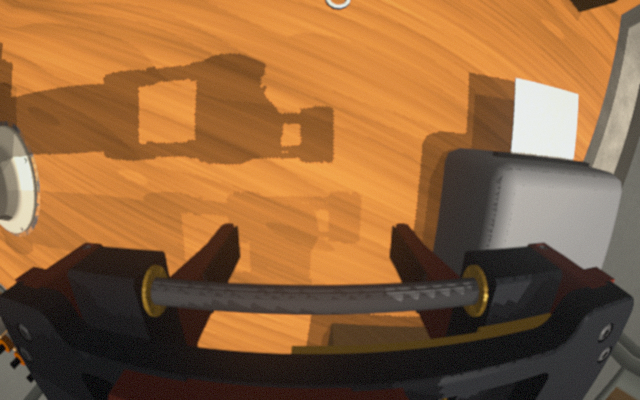

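The wrist view shows only the bench and the fingers, because the arm has not moved. Every row needs all six keys, so I'm sending the moves again.

Call:
apply_moves:
  increments:
    - {"tx": 4.3, "ty": -2.1, "tz": -1.2, "ax": 0, "ay": 0, "az": -0.085}
    - {"tx": 4.3, "ty": -2.1, "tz": -1.2, "ax": 0, "ay": 0, "az": -0.085}
    - {"tx": 4.3, "ty": -2.1, "tz": -1.2, "ax": 0, "ay": 0, "az": -0.085}
    - {"tx": 4.3, "ty": -2.1, "tz": -1.2, "ax": 0, "ay": 0, "az": -0.085}
    - {"tx": 4.3, "ty": -2.1, "tz": -1.2, "ax": 0, "ay": 0, "az": -0.085}
    - {"tx": 4.3, "ty": -2.1, "tz": -1.2, "ax": 0, "ay": 0, "az": -0.085}
    - {"tx": 4.3, "ty": -2.1, "tz": -1.2, "ax": 0, "ay": 0, "az": -0.085}
    - {"tx": 4.3, "ty": -2.1, "tz": -1.2, "ax": 0, "ay": 0, "az": -0.085}
  claw: 1

```text
t: 2.15
tcp_pos: [0.3913, -0.1988, 0.319]
eef_rot: [3.141, -0.0, 1.106]
ft_force: [1.1, 1.0, -0.1]
width: 0.0882
grip_force: 0.0
```

Call:
apply_moves:
  increments:
    - {"tx": 4.9, "ty": 0, "tz": 0, "ax": 0, "ay": 0, "az": -0.125}
    - {"tx": 4.9, "ty": 0, "tz": 0, "ax": 0, "ay": 0, "az": -0.125}
    - {"tx": 4.9, "ty": 0, "tz": 0, "ax": 0, "ay": 0, "az": -0.125}
    - {"tx": 4.9, "ty": 0, "tz": 0, "ax": 0, "ay": 0, "az": -0.125}
    - {"tx": 4.9, "ty": 0, "tz": 0, "ax": 0, "ay": 0, "az": -0.125}
    - {"tx": 4.9, "ty": 0, "tz": 0, "ax": 0, "ay": 0, "az": -0.125}
    - {"tx": 4.9, "ty": 0, "tz": 0, "ax": 0, "ay": 0, "az": -0.125}
    - {"tx": 4.9, "ty": 0, "tz": 0, "ax": 0, "ay": 0, "az": -0.125}

```text
t: 2.95
tcp_pos: [0.4019, 0.1772, 0.3184]
eef_rot: [-3.141, -0.0, 2.108]
ft_force: [0.1, 0.1, 0.6]
width: 0.0877
grip_force: 0.0
```

```bash
python3 - <<'E'
from h import *
np.set_printoptions(precision=4,suppress=True)
s=readout.read_state(); print(s["t"],s["tcp_pos"],s["eef_rot"],s["qpos"])
p=cam("wrist"); p["_w"]=1; save(p,"w1.png"); 
for q in("plug",):
  for r in spot_point(p,q): print(q,r["xy"],r["confidence"],atz(p,r["xy"],0))
  for r in masks_of(p,q): print(q,r["xy"],r["confidence"],atz(p,r["xy"],0.045), np.median(p["image"][r["pixels"]],0))
for xyz in([.425,.315,0],[.43,.406,0]): print(proj(p,xyz))
plan([.425,.315,.16],2.36,6)
E
```

```text
2.95 [0.4019 0.1772 0.3184] [-3.1415 -0.0001  2.108 ] [ 0.3377 -0.293   1.4172  0.0001  2.0175 -0.1995]
plug [371.7, 97.4] 0.72 [0.4271 0.307  0.    ]
plug [400.8, 47.6] 0.67 [0.4249 0.4029 0.    ]
plug [379.9, 94.4] 0.91 [0.4291 0.3105 0.045 ] [170. 166. 154.]
plug [406.3, 41.5] 0.55 [0.4215 0.4003 0.045 ] [144.  63. 165.]
[373.1686  92.428 ]
[404.3937  47.8756]
N=6 tx 1.602 ty 1.690 tz 2.649 az -0.0419 norm 3.53
```

Call:
apply_moves:
  increments:
    - {"tx": 1.7, "ty": 1.6, "tz": 3, "ax": 0, "ay": 0, "az": -0.042}
    - {"tx": 1.7, "ty": 1.6, "tz": 3, "ax": 0, "ay": 0, "az": -0.042}
    - {"tx": 1.7, "ty": 1.6, "tz": 3, "ax": 0, "ay": 0, "az": -0.042}
    - {"tx": 1.7, "ty": 1.6, "tz": 3, "ax": 0, "ay": 0, "az": -0.042}
    - {"tx": 1.7, "ty": 1.6, "tz": 3, "ax": 0, "ay": 0, "az": -0.042}
    - {"tx": 1.7, "ty": 1.6, "tz": 3, "ax": 0, "ay": 0, "az": -0.042}
    - {"tx": 0, "ty": 0, "tz": 0, "ax": 0, "ay": 0, "az": 0}

```text
t: 3.8
tcp_pos: [0.4178, 0.3132, 0.133]
eef_rot: [-3.133, -0.002, 2.355]
ft_force: [-1.1, -0.1, -0.0]
width: 0.0875
grip_force: 0.0
```

```bash
python3 - <<'E'
from h import *
np.set_printoptions(precision=4,suppress=True)
s=readout.read_state(); print(s["t"],s["tcp_pos"],s["eef_rot"],s["ft_force"])
p=cam("wrist"); p["_w"]=1
for r in spot_point(p,"plug"): print(r["xy"],r["confidence"],atz(p,r["xy"],0))
for r in masks_of(p,"plug"): print(r["xy"],r["confidence"],atz(p,r["xy"],0.035), np.median(p["image"][r["pixels"]],0),np.argwhere(r["pixels"]).min(0),np.argwhere(r["pixels"]).max(0))
u=[proj(p,[s["tcp_pos"][0],s["tcp_pos"][1],z]) for z in(.0525,.14)]; print(u)
x,y=np.clip(u[0].astype(int),[80,60],[560,340])
cv2.imwrite("pics/w2.png",cv2.resize(p["image"][y-60:y+60,x-80:x+80],None,fx=5,fy=5,interpolation=cv2.INTER_CUBIC)[:,:,::-1]); print(x-80,y-60)
E
```

```text
3.8 [0.4178 0.3132 0.133 ] [-3.1331 -0.002   2.3546] [-1.0723 -0.0817 -0.0137]
[323.4, 195.6] 0.94 [0.4289 0.3117 0.    ]
[392.6, 127.5] 0.87 [0.428  0.4071 0.    ]
[399.9, 128.5] 0.83 [0.4262 0.406  0.035 ] [112.  54. 124.] [102 374] [155 427]
[322.6, 208.0] 0.69 [0.4294 0.3092 0.035 ] [170.5 167.  155. ] [177 298] [229 348]
[414.1, 331.0] 0.32 [0.6038 0.2804 0.035 ] [92. 83. 73.] [320 400] [341 428]
[array([316.3605, 201.3903]), array([316.0246, 244.8422])]
236 141
```

View pics/w2.png

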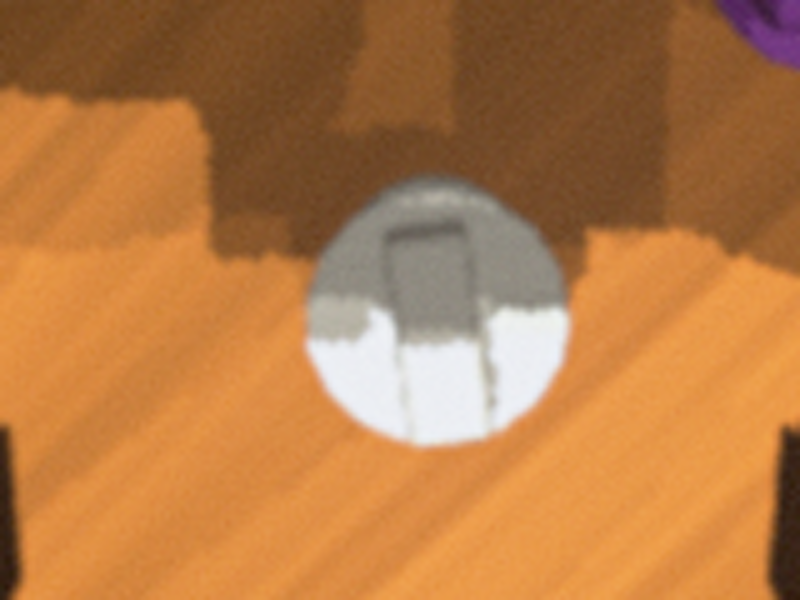

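The bar's top face spans about (385,240)–(410,440) on its left edge and (468,225)–(492,437) on its right edge, in crop pixels at 5x with offset (236,141). The flange is centred at about (437,312).

```bash
python3 - <<'E'
from h import *
np.set_printoptions(precision=4,suppress=True)
p=cam("wrist"); p["_w"]=1; s=readout.read_state(); print(s["tcp_pos"],s["eef_rot"])
w=lambda u,v,z:atz(p,(u/5+236,v/5+141),z)
L=w(385,240,.0525),w(410,440,.0525); R=w(468,225,.0525),w(492,437,.0525)
for a in(L,R): d=a[0]-a[1]; print(a,np.arctan2(d[1],d[0]))
print("width",np.linalg.norm(L[0]-R[0]),np.linalg.norm(L[1]-R[1]),"bar c",(L[0]+L[1]+R[0]+R[1])/4)
f=[w(305,312,.0375),w(570,312,.0375),w(437,178,.0375),w(437,445,.0375)]
print("flange",np.linalg.norm(f[0]-f[1]),np.linalg.norm(f[2]-f[3]),(f[0]+f[1])/2,(f[2]+f[3])/2)
for y in(2.36,2.46,2.52):
  plan([.4285,.310,.0405],y,4)
E
```

```text
[0.4203 0.3131 0.1406] [3.1392 0.001  2.3521]
(array([0.4127, 0.3175, 0.0525]), array([0.4407, 0.2953, 0.0525])) 2.471362592324633
(array([0.4206, 0.3291, 0.0525]), array([0.4504, 0.3056, 0.0525])) 2.4755339804620995
width 0.014017438522449913 0.014196318483631466 bar c [0.4311 0.3119 0.0525]
flange 0.047451681350720476 0.0498278558233416 [0.4312 0.3121 0.0375] [0.4315 0.3117 0.0375]
N=4 tx -0.198 ty 0.090 tz 2.503 az -0.0020 norm 2.51
N=4 tx -0.202 ty 0.083 tz 2.503 az -0.0270 norm 2.51
N=4 tx -0.203 ty 0.078 tz 2.503 az -0.0420 norm 2.51
```

```bash
python3 - <<'E'
from h import *
plan([.4312,.312,.046],2.473,5)
E
```

```text
N=5 tx -0.175 ty 0.131 tz 1.892 az -0.0242 norm 1.90
```

Call:
apply_moves:
  increments:
    - {"tx": -0.3, "ty": 0.22, "tz": 1.0, "ax": 0, "ay": 0, "az": -0.04}
    - {"tx": -0.3, "ty": 0.22, "tz": 1.7, "ax": 0, "ay": 0, "az": -0.04}
    - {"tx": -0.3, "ty": 0.22, "tz": 2.5, "ax": 0, "ay": 0, "az": -0.04}
    - {"tx": 0, "ty": 0, "tz": 2.5, "ax": 0, "ay": 0, "az": 0}
    - {"tx": 0, "ty": 0, "tz": 1.7, "ax": 0, "ay": 0, "az": 0}
    - {"tx": 0, "ty": 0, "tz": 0, "ax": 0, "ay": 0, "az": 0}
    - {"tx": 0, "ty": 0, "tz": 0, "ax": 0, "ay": 0, "az": 0}
  claw: 0.6

```text
t: 4.7
tcp_pos: [0.4312, 0.3125, 0.0466]
eef_rot: [3.139, 0.001, 2.473]
ft_force: [-0.6, -0.4, 1.0]
width: 0.0526
grip_force: 0.0
```

```bash
python3 - <<'E'
from h import *
np.set_printoptions(precision=4,suppress=True)
s=readout.read_state(); print(s["t"],s["tcp_pos"],s["eef_rot"],s["ft_force"],s["width"])
p=cam("wrist"); p["_w"]=1
for r in spot_point(p,"plug")[:2]: print(r["xy"],r["confidence"],atz(p,r["xy"],0))
x,y=proj(p,[*s["tcp_pos"][:2],.05]).astype(int); print(x,y); y=min(y,325)
cv2.imwrite("pics/w3.png",cv2.resize(p["image"][y-75:y+75,x-100:x+100],None,fx=4,fy=4,interpolation=cv2.INTER_CUBIC)[:,:,::-1])
E
```

```text
4.7 [0.4312 0.3125 0.0466] [3.1394 0.0009 2.4733] [-0.6465 -0.3911  0.9541] 0.052550873302001595
[415.3, 128.3] 0.57 [0.4253 0.4054 0.    ]
[312.8, 213.4] 0.55 [0.4294 0.3113 0.    ]
316 242
```

View pics/w3.png

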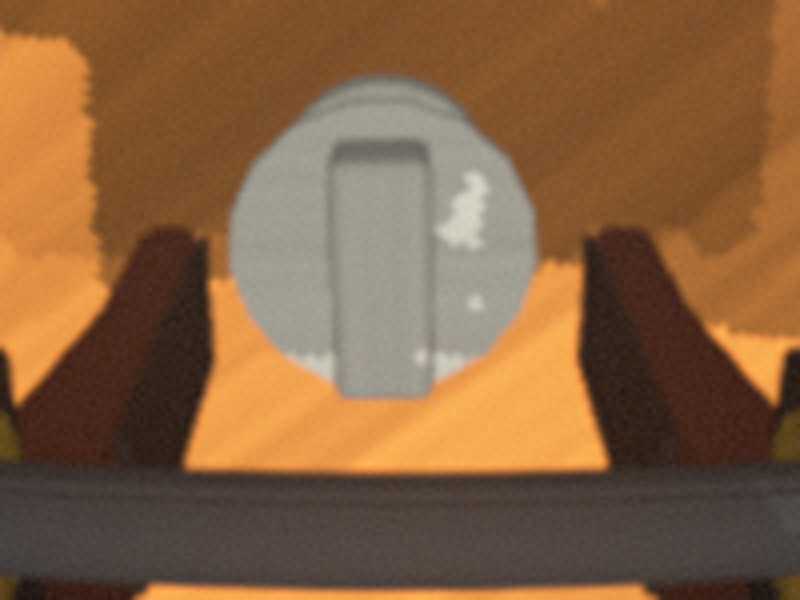

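The open fingers straddle the bar. The bar's centre line is at about x=382 against the finger midline at about 395–398, so it sits roughly 2 mm to the left (-tool y). I'll correct that, descend 5 mm and close.

Call:
apply_moves:
  increments:
    - {"tx": 0, "ty": -0.2, "tz": 0, "ax": 0, "ay": 0, "az": 0}
    - {"tx": 0, "ty": 0, "tz": 0.25, "ax": 0, "ay": 0, "az": 0}
    - {"tx": 0, "ty": 0, "tz": 0.25, "ax": 0, "ay": 0, "az": 0}
    - {"tx": 0, "ty": 0, "tz": 0, "ax": 0, "ay": 0, "az": 0}

```text
t: 5.2
tcp_pos: [0.4286, 0.3111, 0.0392]
eef_rot: [-3.141, -0.0, 2.475]
ft_force: [-0.1, -0.9, -0.3]
width: 0.0528
grip_force: 0.0
```

Call:
apply_moves:
  increments:
    - {"tx": 0, "ty": 0, "tz": 0, "ax": 0, "ay": 0, "az": 0}
    - {"tx": 0, "ty": 0, "tz": 0, "ax": 0, "ay": 0, "az": 0}
    - {"tx": 0, "ty": 0, "tz": 0, "ax": 0, "ay": 0, "az": 0}
    - {"tx": 0, "ty": 0, "tz": 0, "ax": 0, "ay": 0, "az": 0}
    - {"tx": 0, "ty": 0, "tz": 0, "ax": 0, "ay": 0, "az": 0}
    - {"tx": 0, "ty": 0, "tz": 0, "ax": 0, "ay": 0, "az": 0}
  claw: 0
  squeeze: 45

```text
t: 5.8
tcp_pos: [0.429, 0.3112, 0.0396]
eef_rot: [3.141, 0.0, 2.475]
ft_force: [0.2, 1.5, -0.4]
width: 0.0138
grip_force: 45.0
```

```bash
python3 - <<'E'
from h import *
np.set_printoptions(precision=4,suppress=True)
s=readout.read_state(); print(s["t"],s["tcp_pos"],s["eef_rot"],s["ft_force"],s["wrist_torque"],s["width"],s["grip_force"])
E
```

```text
5.8 [0.429  0.3112 0.0396] [3.1415 0.0001 2.4748] [ 0.1827  1.4825 -0.3745] [ 0.0405 -0.1843  0.0378] 0.013777733677617537 44.972827434539795
```

Call:
apply_moves:
  increments:
    - {"tx": 0, "ty": 0, "tz": -1, "ax": 0, "ay": 0, "az": 0}
    - {"tx": 0, "ty": 0, "tz": -4, "ax": 0, "ay": 0, "az": 0}
    - {"tx": 0, "ty": 0, "tz": -4.5, "ax": 0, "ay": 0, "az": 0}
    - {"tx": 0, "ty": 0, "tz": -4.5, "ax": 0, "ay": 0, "az": 0}
    - {"tx": 0, "ty": 0, "tz": -4.5, "ax": 0, "ay": 0, "az": 0}
    - {"tx": 0, "ty": 0, "tz": -2.5, "ax": 0, "ay": 0, "az": 0}
    - {"tx": 0, "ty": 0, "tz": 0, "ax": 0, "ay": 0, "az": 0}
    - {"tx": 0, "ty": 0, "tz": 0, "ax": 0, "ay": 0, "az": 0}

```text
t: 6.6
tcp_pos: [0.4289, 0.3111, 0.249]
eef_rot: [-3.141, -0.0, 2.475]
ft_force: [-1.4, -0.9, -3.7]
width: 0.0138
grip_force: 45.0
```

```bash
python3 - <<'E'
from h import *
np.set_printoptions(precision=4,suppress=True)
s=readout.read_state(); print(s["t"],s["tcp_pos"],s["eef_rot"],s["ft_force"],s["wrist_torque"],s["width"],s["grip_force"])
plan([.565,-.041,.25],2.65,8)
E
```

```text
6.6 [0.4289 0.3111 0.249 ] [-3.1413 -0.0001  2.4748] [-1.3589 -0.8996 -3.6884] [-0.0434 -0.0708 -0.0044] 0.013775646494820994 44.96979296207428
N=8 tx -3.868 ty -2.714 tz -0.013 az -0.0219 norm 4.73
```

Call:
apply_moves:
  increments:
    - {"tx": -3.87, "ty": -2.71, "tz": 0, "ax": 0, "ay": 0, "az": -0.022}
    - {"tx": -3.87, "ty": -2.71, "tz": 0, "ax": 0, "ay": 0, "az": -0.022}
    - {"tx": -3.87, "ty": -2.71, "tz": 0, "ax": 0, "ay": 0, "az": -0.022}
    - {"tx": -3.87, "ty": -2.71, "tz": 0, "ax": 0, "ay": 0, "az": -0.022}
    - {"tx": -3.87, "ty": -2.71, "tz": 0, "ax": 0, "ay": 0, "az": -0.022}
    - {"tx": -3.87, "ty": -2.71, "tz": 0, "ax": 0, "ay": 0, "az": -0.022}
    - {"tx": -3.87, "ty": -2.71, "tz": 0, "ax": 0, "ay": 0, "az": -0.022}
    - {"tx": -3.87, "ty": -2.71, "tz": 0, "ax": 0, "ay": 0, "az": -0.022}

```text
t: 7.4
tcp_pos: [0.5649, -0.0426, 0.2461]
eef_rot: [-3.14, -0.005, 2.652]
ft_force: [0.2, 0.3, -2.1]
width: 0.0139
grip_force: 45.0
```

Call:
apply_moves:
  increments:
    - {"tx": 0, "ty": 0, "tz": 0, "ax": 0, "ay": 0, "az": 0}
    - {"tx": 0, "ty": 0, "tz": 0, "ax": 0, "ay": 0, "az": 0}
    - {"tx": 0, "ty": 0, "tz": 0, "ax": 0, "ay": 0, "az": 0}

```text
t: 7.7
tcp_pos: [0.5647, -0.0397, 0.2479]
eef_rot: [-3.141, -0.003, 2.651]
ft_force: [0.0, 0.2, -1.7]
width: 0.0134
grip_force: 45.0
```

```bash
python3 - <<'E'
from h import *
np.set_printoptions(precision=4,suppress=True)
s=readout.read_state(); print(s["t"],s["tcp_pos"],s["eef_rot"],s["ft_force"],s["wrist_torque"],s["width"])
p=cam("wrist"); p["_w"]=1
for r in spot_point(p,"coupler_mouth"): print("mouth",r["xy"],r["confidence"],atz(p,r["xy"],.162))
for r in spot_point(p,"gasket_face"): print("gasket",r["xy"],r["confidence"],atz(p,r["xy"],.1372))
for r in spot_point(p,"tip_l"): print("tip",r["xy"],r["confidence"],atz(p,r["xy"],.180))
x,y=proj(p,[.508,-.010,.162]).astype(int); print(x,y)
x=np.clip(x,120,520);y=np.clip(y,90,310);print(x-120,y-90)
cv2.imwrite("pics/w4.png",cv2.resize(p["image"][y-90:y+90,x-120:x+120],None,fx=3.33,fy=3.33,interpolation=cv2.INTER_CUBIC)[:,:,::-1])
E
```

```text
7.7 [ 0.5647 -0.0397  0.2479] [-3.141  -0.0031  2.6515] [ 0.0332  0.2443 -1.7247] [-0.0074 -0.1477  0.0018] 0.013424367411515271
mouth [309.5, 128.5] 0.86 [ 0.5101 -0.0164  0.162 ]
gasket [310.0, 128.9] 0.94 [ 0.5113 -0.017   0.1372]
tip [210.5, 133.1] 0.9 [ 0.475  -0.0839  0.18  ]
tip [412.5, 132.3] 0.73 [0.5478 0.0532 0.18  ]
315 122
195 32
```

View pics/w4.png

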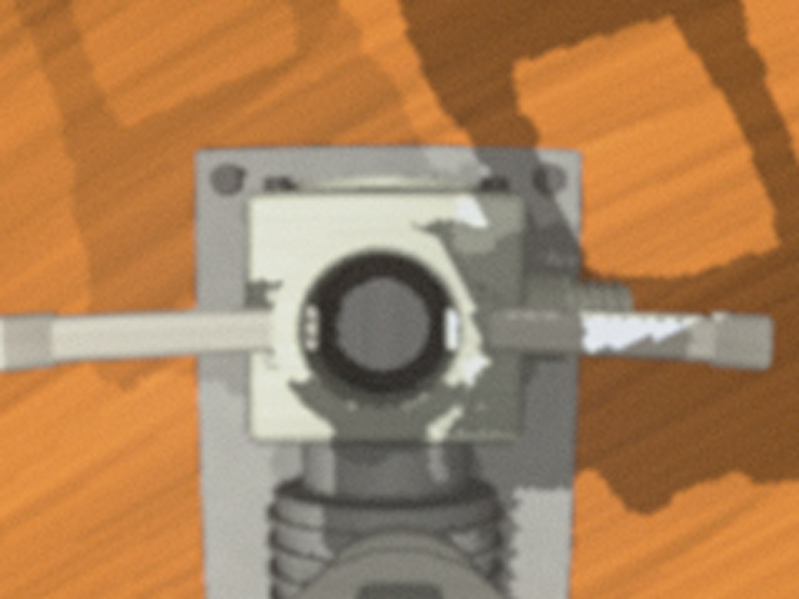

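The bore circle is centred at about (380,322) in the crop, which is full-image pixel (309,128.7) and agrees with the network. The arms run level in the image, so yaw 2.652 is right. I'll correct for the offset measured at the grasp and hover above the mouth.

```bash
python3 - <<'E'
from h import *
plan([.5083,-.0172,.2115],2.652,4)
E
```

```text
N=4 tx 1.516 ty -0.176 tz 0.957 az 0.0002 norm 1.80
```

Call:
apply_moves:
  increments:
    - {"tx": 2.0, "ty": -0.25, "tz": 0, "ax": 0, "ay": 0, "az": 0}
    - {"tx": 2.6, "ty": -0.25, "tz": 0, "ax": 0, "ay": 0, "az": 0}
    - {"tx": 1.46, "ty": -0.2, "tz": 0.8, "ax": 0, "ay": 0, "az": 0}
    - {"tx": 0, "ty": 0, "tz": 1.5, "ax": 0, "ay": 0, "az": 0}
    - {"tx": 0, "ty": 0, "tz": 1.5, "ax": 0, "ay": 0, "az": 0}
    - {"tx": 0, "ty": 0, "tz": 0, "ax": 0, "ay": 0, "az": 0}
    - {"tx": 0, "ty": 0, "tz": 0, "ax": 0, "ay": 0, "az": 0}
    - {"tx": 0, "ty": 0, "tz": 0, "ax": 0, "ay": 0, "az": 0}

```text
t: 8.7
tcp_pos: [0.5091, -0.0184, 0.2123]
eef_rot: [3.141, 0.001, 2.651]
ft_force: [0.1, 0.8, -2.6]
width: 0.0141
grip_force: 45.0
```

```bash
python3 - <<'E'
from h import *
np.set_printoptions(precision=4,suppress=True)
s=readout.read_state(); print(s["t"],s["tcp_pos"],s["eef_rot"],s["ft_force"],s["wrist_torque"],s["width"])
w=cam("wrist"); w["_w"]=1; S=cam("scene"); T=cam("top")
O=[]
for n,p in(("w",w),("S",S),("T",T)):
  for q,z in(("plug",s["tcp_pos"][2]-.0396),("coupler_mouth",.162),("tip_l",.18)):
    for r in spot_point(p,q)[:2]: print(n,q,np.round(r["xy"],1),r["confidence"],atz(p,r["xy"],z))
x,y=proj(w,[.508,-.017,.17]).astype(int); y=min(y,340)
a=cv2.resize(w["image"][y-60:y+60,x-60:x+60],(400,400),interpolation=cv2.INTER_CUBIC)
x,y=proj(S,[.508,-.017,.17]).astype(int)
b=cv2.resize(S["image"][y-35:y+35,x-35:x+35],(400,400),interpolation=cv2.INTER_CUBIC)
print(x,y)
cv2.imwrite("pics/h1.png",np.hstack([a,b])[:,:,::-1])
E
```

```text
8.7 [ 0.5091 -0.0184  0.2123] [3.1413 0.0007 2.6509] [ 0.0933  0.8497 -2.637 ] [ 0.0237 -0.102   0.0405] 0.014079504246343898
w plug [318.  216.8] 0.97 [ 0.509  -0.0169  0.1727]
w coupler_mouth [425.6 213.5] 0.34 [0.5492 0.0544 0.162 ]
w tip_l [210.5 218.7] 0.69 [ 0.4734 -0.0823  0.18  ]
w tip_l [428.8 217.3] 0.63 [0.5443 0.0521 0.18  ]
S plug [389.6 172.4] 0.73 [0.6057 0.1727 0.1727]
S plug [318.8 178.6] 0.65 [ 0.496  -0.0045  0.1727]
S coupler_mouth [318.8 181.8] 0.85 [ 0.496  -0.0046  0.162 ]
S tip_l [346.4 180.4] 0.48 [0.563  0.0398 0.18  ]
S tip_l [291.8 185.9] 0.38 [ 0.485  -0.0924  0.18  ]
T plug [164.2 237.6] 0.52 [0.4174 0.3568 0.1727]
T plug [306.9 205.3] 0.49 [ 0.5066 -0.012   0.1727]
T coupler_mouth [306.  205.2] 0.7 [ 0.5086 -0.0093  0.162 ]
T coupler_mouth [304.5 202.1] 0.37 [ 0.5168 -0.0052  0.162 ]
T tip_l [464.3 208.7] 0.63 [ 0.5016 -0.4194  0.18  ]
318 182
```

View pics/h1.png

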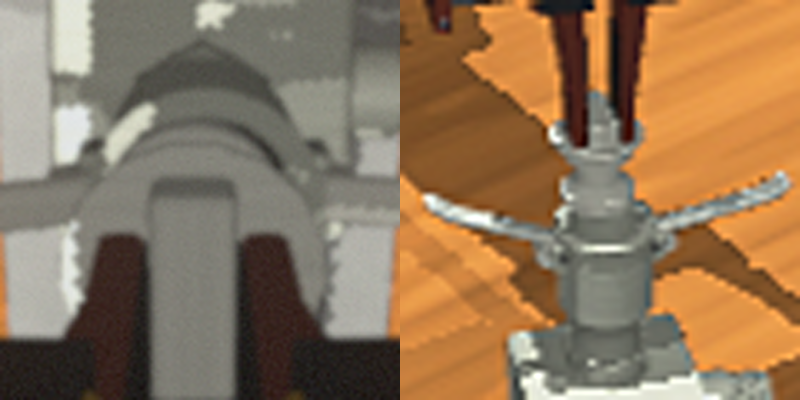

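In the scene view the foot is centred at about x=597 and the coupler rim at about x=607, so the plug sits slightly to the left. The wrist view hints at the same +tool-y error. I'll measure it on mask columns.

```bash
python3 - <<'E'
from h import *
np.set_printoptions(precision=2,suppress=True)
s=readout.read_state(); c=s["tcp_pos"]
S=cam("scene"); w=cam("wrist"); w["_w"]=1
for n,p in(("S",S),("w",w)):
    print(n,"TCP axis cols",[np.round(proj(p,[c[0],c[1],z]),1) for z in(.12,.15,.162,.175,.21)])
    u=proj(p,[*c[:2],.162]); 
    for e in(np.array([.471,.882,0])*.01,np.array([-.882,.471,0])*.01): print(" px/10mm",proj(p,[c[0]+e[0],c[1]+e[1],.162])-u)
    for q in("plug","pump"):
        R=[r for r in masks_of(p,q) if r["pixels"].any()]
        R=[r for r in R if abs(np.argwhere(r["pixels"])[:,1].mean()-u[0])<25][:1]
        for r in R:
            m=r["pixels"]; rows=np.where(m.any(1))[0]
            print(q,r["confidence"],[(int(v),int(np.where(m[v])[0].min()),int(np.where(m[v])[0].max())) for v in rows if n=="S" or v%4==0][:45])
img=w["image"]; cv2.imwrite("pics/h2.png",cv2.resize(img[160:260,230:400],(799,470),interpolation=cv2.INTER_CUBIC)[:,:,::-1])
g=S["image"][165:215,300:340].astype(int).sum(2)//3
for v in range(168,206,2): print(v,g[v-165,2:36])
E
```

```text
S TCP axis cols [array([318.1, 197.6]), array([318.1, 188.9]), array([318. , 185.3]), array([318. , 181.4]), array([317.9, 170.7])]
 px/10mm [ 3.45 -0.43]
 px/10mm [-0.75 -1.86]
plug 0.53 [(178, 348, 349), (179, 345, 349), (180, 341, 349), (181, 288, 348), (182, 287, 346), (183, 288, 344), (184, 288, 342), (185, 290, 339), (186, 293, 335), (187, 297, 332), (188, 301, 331), (189, 305, 331), (190, 306, 330), (191, 306, 330), (192, 307, 329), (193, 308, 327), (194, 309, 327), (195, 310, 326), (196, 311, 326), (197, 311, 326), (198, 311, 326), (199, 311, 326), (200, 311, 326), (201, 311, 327), (202, 311, 330), (203, 311, 331), (204, 309, 331), (205, 302, 332), (206, 302, 332), (207, 301, 332), (208, 301, 333), (209, 301, 333), (210, 302, 334), (211, 302, 345), (212, 302, 346), (213, 302, 347), (214, 302, 347), (215, 302, 347), (216, 302, 347), (217, 301, 347), (218, 295, 347), (219, 293, 347), (220, 293, 345), (221, 292, 343), (222, 292, 342)]
pump 0.71 [(178, 346, 349), (179, 344, 350), (180, 342, 349), (181, 338, 348), (182, 288, 346), (183, 288, 343), (184, 289, 340), (185, 294, 336),
[... 3952 characters left out ...]
76  77  77  76  74  73  93 103  99  97 125 133 129 128 129 127
 126 118 114 114 112 103  89 126 149 149 147 149 149 151 150 150]
198 [139 145  91  73  80  81  82  81  98 104  98  97 126 131 130 132 132 131
 129 125 117 113 109 103  86 130 151 151 152 150 150 149 151 149]
200 [120 140 151 158 103  78  84  84  86  95  99  99 124 129 130 132 131 128
 125 123 116 111 108 101  86 131 155 154 154 153 150 147 147 147]
202 [125 126 127 124 147 158 101  78  77  76  91  97 129 136 133 132 130 129
 126 123 120 117 112 106 117 108 109  96  92 147 147 145 145 148]
204 [123 121 122 119  93  94 100 114 109 111 119  87  78  81  87 105 110 109
 104  95  86  81  82 100 103 102 101 102  99 105 152 154 150 148]
```

View pics/h2.png

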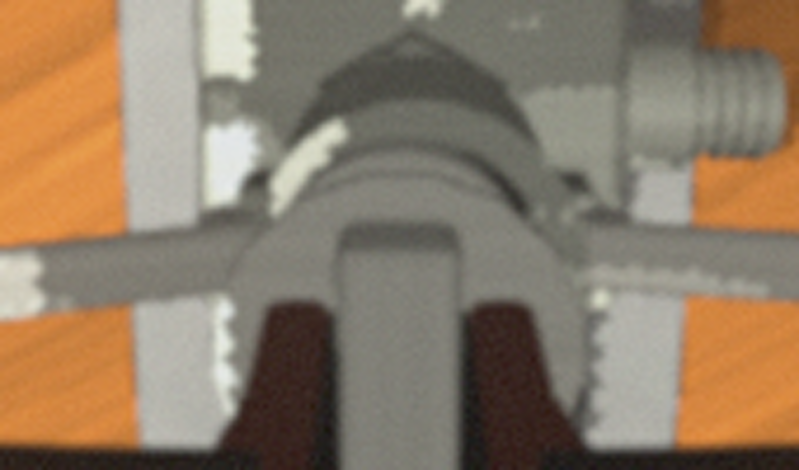

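In the enlarged wrist view the bar mask is centred at column 314.8, and the tips and head are at about 318–320. The plug therefore needs about +3.4 mm in tool y. Now the tool-x offset, from edges along the bar's column.

```bash
python3 - <<'E'
from h import *
np.set_printoptions(precision=1,suppress=True)
s=readout.read_state(); c=s["tcp_pos"]; tx=np.array([np.cos(s["eef_rot"][2]),np.sin(s["eef_rot"][2])]); print(c*1e3)
w=cam("wrist"); w["_w"]=1
print(w["image"][160:275,312:317].mean((1,2)))
def row(x,dz): return proj(w,[*(c[:2]+tx*x),c[2]+dz])[1]
for n,x,dz in(("bar front top",.018,.0129),("bar front bot",.018,-.0006),("bar rear top",-.018,.0129),("flange front",.023,-.0006),("foot front top",.0183,-.0306),("foot front",.0183,-.0381),("foot bottom",.0168,-.0396),("rim out far",.026,.162-c[2]),("rim in far",.02005,.162-c[2]),("bore",.01905,.161-c[2])):
    print(n,row(x,dz),"px/mm",row(x+.001,dz)-row(x,dz))
E
```

```text
[508.7 -18.4 211.6]
[121.8 129.1 130.5 123.9 112.5 111.1 106.5 100.1  93.1  92.2  89.4  88.8
  81.7  75.5  75.4  76.4  73.9  75.5  75.1  74.9  79.5  90.9 104.5 108.1
 107.  106.4 106.1 108.5 105.1  99.7  93.7  97.3 110.4 120.2 122.7 122.4
 115.1 113.7 124.1 127.8 128.2 128.6 127.5 127.7 128.7 126.1 115.1  99.7
  88.9  86.6  86.9  89.1  95.2 106.  117.3 122.1 123.4 124.8 127.1 124.7
 126.5 126.5 124.4 125.8 124.8 126.  125.7 126.2 124.7 125.9 127.2 123.7
 125.4 124.6 123.2 125.9 125.  123.5 124.7 123.9 123.4 125.6 124.7 124.
 124.3 123.7 122.9 124.5 123.7 124.  122.8 124.3 122.2 124.5 121.7 122.3
 123.9 122.3 123.5 123.  122.  122.9 121.9 123.2 122.4 123.1 121.5 121.3
 123.  120.7 122.3 122.  119.2 106.6  84.3]
bar front top 217.97578798936152 px/mm -1.848836364138748
bar front bot 210.02704822433978 px/mm -1.7247181336380208
bar rear top 279.02059488434503 px/mm -1.5428025743352691
flange front 201.3444347507728 px/mm -1.7538270283431814
foot front top 195.58226539518466 px/mm -1.4967327679246978
foot front 192.70661303733723 px/mm -1.4477584432257515
foot bottom 194.30657836754946 px/mm -1.433219880459177
rim out far 177.97298312473077 px/mm -1.3991919630415453
rim in far 186.24282509397452 px/mm -1.3830272992559003
bore 187.295669655153 px/mm -1.3743613419679548
```

Call:
apply_moves:
  increments:
    - {"tx": -0.25, "ty": 0.34, "tz": 0, "ax": 0, "ay": 0, "az": 0}
    - {"tx": 0, "ty": 0, "tz": 0.2, "ax": 0, "ay": 0, "az": 0}
    - {"tx": 0, "ty": 0, "tz": 0.2, "ax": 0, "ay": 0, "az": 0}
    - {"tx": 0, "ty": 0, "tz": 0.2, "ax": 0, "ay": 0, "az": 0}
    - {"tx": 0, "ty": 0, "tz": 0, "ax": 0, "ay": 0, "az": 0}
    - {"tx": 0, "ty": 0, "tz": 0, "ax": 0, "ay": 0, "az": 0}
    - {"tx": 0, "ty": 0, "tz": 0, "ax": 0, "ay": 0, "az": 0}

```text
t: 10.35
tcp_pos: [0.5125, -0.0166, 0.2057]
eef_rot: [3.142, 0.0, 2.651]
ft_force: [-0.1, 0.4, -2.6]
width: 0.0136
grip_force: 45.0
```

```bash
python3 - <<'E'
from h import *
np.set_printoptions(precision=1,suppress=True)
s=readout.read_state(); c=s["tcp_pos"]; y=s["eef_rot"][2]; tx=np.array([np.cos(y),np.sin(y)]); print(c*1e3,s["ft_force"],s["wrist_torque"]*1e3,s["eef_rot"]*1e3)
w=cam("wrist"); w["_w"]=1
print(w["image"][170:215,312:317].mean((1,2)))
def row(x,dz): return proj(w,[*(c[:2]+tx*x),c[2]+dz])[1]
for n,x,dz in(("bar front bot",.018,-.0006),("flange front",.023,-.0006),("foot front",.0183,-.0381),("rim out far",.026,.162-c[2]),("rim in far",.02005,.162-c[2])):
    print(n,row(x,dz))
for q in("plug","tip_l"):
  for r in spot_point(w,q)[:2]: print(q,np.array(r["xy"]),round(r["confidence"],2))
for r in masks_of(w,"plug")[:1]:
  m=r["pixels"]; print([(v,np.where(m[v])[0].min(),np.where(m[v])[0].max()) for v in(190,200,230,256,264)])
S=cam("scene"); g=S["image"][165:215,300:340].astype(int).sum(2)//3
for v in range(170,202,2): print(v,g[v-165,4:30])
E
```

```text
[512.5 -16.6 205.7] [-0.1  0.4 -2.6] [  14.2 -140.1   -6.2] [3141.5    0.2 2650.8]
[ 87.1  78.1  75.5  75.6  76.   75.7  74.1  76.1  79.7  93.8 103.2 109.3
 106.6 107.3 105.5 107.7 108.3 102.9  90.9  77.7  83.5  97.7 110.  119.3
 124.3 122.6 115.5 115.  123.7 128.7 128.1 130.1 128.2 129.1 128.1 125.
 116.5 100.1  90.6  87.5  86.5  90.3  95.1 106.9 117.9]
bar front bot 210.03232641956464
flange front 201.34991205836576
foot front 192.702012472453
rim out far 179.7083070220093
rim in far 188.19134273947486
plug [317.8 218.7] 0.79
plug [531.4 159.6] 0.5
tip_l [202.5 218.7] 0.77
tip_l [426.9 213.6] 0.71Traceback (most recent call last):
  File "<stdin>", line 12, in <module>
    return umr_minimum(a, axis, None, out, keepdims, initial, where)
ValueError: zero-size array to reduction operation minimum which has no identity
```

Call:
apply_moves:
  increments:
    - {"tx": -0.05, "ty": 0, "tz": 0.1, "ax": 0, "ay": 0, "az": 0}
    - {"tx": 0, "ty": 0, "tz": 0.1, "ax": 0, "ay": 0, "az": 0}
    - {"tx": 0, "ty": 0, "tz": 0.1, "ax": 0, "ay": 0, "az": 0}
    - {"tx": 0, "ty": 0, "tz": 0.1, "ax": 0, "ay": 0, "az": 0}
    - {"tx": 0, "ty": 0, "tz": 0.1, "ax": 0, "ay": 0, "az": 0}
    - {"tx": 0, "ty": 0, "tz": 0, "ax": 0, "ay": 0, "az": 0}
    - {"tx": 0, "ty": 0, "tz": 0, "ax": 0, "ay": 0, "az": 0}

```text
t: 11.25
tcp_pos: [0.513, -0.0168, 0.2006]
eef_rot: [3.142, -0.0, 2.651]
ft_force: [1.3, -0.1, -1.9]
width: 0.014
grip_force: 45.0
```

```bash
python3 - <<'E'
from h import *
np.set_printoptions(precision=2,suppress=True)
for i in range(3):
  s=readout.read_state(); print(s["tcp_pos"]*1e3,s["ft_force"],s["wrist_torque"]*1e3,s["eef_rot"]*1e3)
  S=cam("scene")
g=S["image"][165:215,300:340].astype(int).sum(2)//3
for v in range(176,202,2): print(v,g[v-165,4:30])
E
```

```text
[512.96 -16.77 200.63] [ 1.28 -0.12 -1.87] [ 124.75 -121.27   -5.26] [3141.55   -0.04 2650.78]
[512.96 -16.8  200.63] [ 0.45  0.18 -2.33] [  10.5  -160.43  -42.81] [-3141.59    -0.02  2650.75]
[512.97 -16.78 200.68] [-0.02  0.33 -1.87] [  37.66 -136.58  -33.87] [3141.59    0.04 2650.79]
176 [ 82  85  88  93  92  91  84 153 136 126  97  52  57  79 129 153 147 136
 122 108 115 125 128 137 139 140]
178 [ 93  92  92  93  92  91  89  84  83 108 126 130 156 157 156 165 172 155
 133 119 110 140 148 150 152 150]
180 [ 92  90  89  86  85  85  85  85  83  77  62 106 130 136 136 137 134 129
 118 139 156 155 152 149 145 142]
182 [ 87  85  85  86  85  81  76  80 145 120 113 111 124 134 138 140 134 127
 112 117 110 108 136 141 139 137]
184 [ 82  82  85  85  85  77 197 211 201 253 175 138 146 147 144 144 143 142
 137 137 137  97  91 130 104 117]
186 [112 112 107  99  94  91  91 166 110 127 124 130 140 144 146 203 199 172
 162 139 114  99  96 113 143 195]
188 [140 146 149 157 156 146  98  90 129 102  92  99 126 128 141 146 132 123
 118 114 122 136 120 121 154 132]
190 [ 88  84 101 110 137 132 131 115  97 107 108 210 154 233 251 167 128 129
 124 116 102  97  86  52  79 133]
192 [ 83  76  82 142 154 129 112  60  74 100 105 106 106 106 107 110 111 109
 108 105 103  97  93 105 100  86]
194 [ 90  71  73  72  69  80 110 119 103 101 105 111 113 113 112 112 111 118
 112 116 112 106  95  85  82  78]
196 [ 75  78  77  75  73  72  93 104  99 101 105 131 130 130 129 128 126 118
 115 114 112 104  91  77 142 154]
198 [ 92  75  80  80  81  81  98 106  97 100 107 108 128 133 132 131 129 126
 118 113 110 102  86 130 152 152]
200 [149 101  80  80  85  84  87  96  99 101 105 127 132 133 131 128 126 123
 115 111 108 101  86 130 154 154]
```

Call:
apply_moves:
  increments:
    - {"tx": 0, "ty": 0, "tz": 0.1, "ax": 0, "ay": 0, "az": 0}
    - {"tx": 0, "ty": 0, "tz": 0.1, "ax": 0, "ay": 0, "az": 0}
    - {"tx": 0, "ty": 0, "tz": 0.1, "ax": 0, "ay": 0, "az": 0}
    - {"tx": 0, "ty": 0, "tz": 0, "ax": 0, "ay": 0, "az": 0}

```text
t: 11.8
tcp_pos: [0.5135, -0.0172, 0.199]
eef_rot: [3.141, 0.003, 2.65]
ft_force: [1.1, -1.3, 4.8]
width: 0.0138
grip_force: 45.0
```

```bash
cat > st.py <<'E'
from h import *
import sys
np.set_printoptions(precision=2,suppress=True)
n=int(sys.argv[1]) if len(sys.argv)>1 else 1
for i in range(n):
  s=readout.read_state(); y=s["eef_rot"][2]; f=s["ft_force"]
  print(round(s["t"],2),s["tcp_pos"]*1e3,f,"tool xy",f[0]*np.cos(y)+f[1]*np.sin(y),f[0]*np.sin(y)-f[1]*np.cos(y),s["wrist_torque"]*1e3,s["eef_rot"]*1e3,s["width"]*1e3,s["grip_force"])
  if n>1: cam("top")
E
python3 st.py
```

```text
11.8 [513.49 -17.21 198.96] [ 1.13 -1.34  4.77] tool xy -1.6269607705365903 -0.6442915150983981 [-348.37 -172.14  -14.24] [3141.16    2.75 2650.34] 13.783995388983723 44.9799370765686
```

Call:
apply_moves:
  increments:
    - {"tx": -0.04, "ty": -0.02, "tz": 0, "ax": 0, "ay": 0, "az": 0}
    - {"tx": -0.04, "ty": -0.02, "tz": 0, "ax": 0, "ay": 0, "az": 0}
    - {"tx": 0, "ty": 0, "tz": 0, "ax": 0, "ay": 0, "az": 0}
    - {"tx": 0, "ty": 0, "tz": 0, "ax": 0, "ay": 0, "az": 0}

```text
t: 12.2
tcp_pos: [0.5134, -0.0176, 0.1969]
eef_rot: [-3.141, -0.001, 2.651]
ft_force: [1.9, -2.6, -3.0]
width: 0.0139
grip_force: 45.0
```

```bash
python3 st.py
```

```text
12.2 [513.4  -17.59 196.86] [ 1.88 -2.62 -3.  ] tool xy -2.898927371121885 -1.4262846796796844 [-411.1  -483.77   43.25] [-3141.07    -0.84  2650.65] 13.909848160708936 44.96918499469757
```

Call:
apply_moves:
  increments:
    - {"tx": -0.05, "ty": -0.03, "tz": 0, "ax": 0, "ay": 0, "az": 0}
    - {"tx": 0, "ty": 0, "tz": 0.15, "ax": 0, "ay": 0, "az": 0}
    - {"tx": 0, "ty": 0, "tz": 0.15, "ax": 0, "ay": 0, "az": 0}
    - {"tx": 0, "ty": 0, "tz": 0.15, "ax": 0, "ay": 0, "az": 0}
    - {"tx": 0, "ty": 0, "tz": 0.15, "ax": 0, "ay": 0, "az": 0}
    - {"tx": 0, "ty": 0, "tz": 0, "ax": 0, "ay": 0, "az": 0}
    - {"tx": 0, "ty": 0, "tz": 0, "ax": 0, "ay": 0, "az": 0}

```text
t: 12.9
tcp_pos: [0.5136, -0.0179, 0.1915]
eef_rot: [-3.142, -0.0, 2.651]
ft_force: [1.0, 0.4, -1.8]
width: 0.0137
grip_force: 45.0
```

```bash
python3 st.py 2
```

```text
12.9 [513.64 -17.89 191.5 ] [ 0.96  0.39 -1.82] tool xy -0.6657136553634481 0.7928416422090756 [  12.51 -108.69  -11.61] [-3141.56    -0.47  2650.96] 13.690813649677208 44.96999144554138
12.95 [513.68 -17.94 191.61] [-0.73 -0.4  -1.93] tool xy 0.454960757056481 -0.7004686735150994 [  27.23 -147.66  -10.7 ] [-3141.57    -0.26  2650.9 ] 13.48194137526451 44.96999144554138
```

Call:
apply_moves:
  increments:
    - {"tx": 0, "ty": 0, "tz": 0.2, "ax": 0, "ay": 0, "az": 0}
    - {"tx": 0, "ty": 0, "tz": 0.2, "ax": 0, "ay": 0, "az": 0}
    - {"tx": 0, "ty": 0, "tz": 0.2, "ax": 0, "ay": 0, "az": 0}
    - {"tx": 0, "ty": 0, "tz": 0.2, "ax": 0, "ay": 0, "az": 0}
    - {"tx": 0, "ty": 0, "tz": 0.2, "ax": 0, "ay": 0, "az": 0}
    - {"tx": 0, "ty": 0, "tz": 0.2, "ax": 0, "ay": 0, "az": 0}
    - {"tx": 0, "ty": 0, "tz": 0, "ax": 0, "ay": 0, "az": 0}
    - {"tx": 0, "ty": 0, "tz": 0, "ax": 0, "ay": 0, "az": 0}

```text
t: 13.8
tcp_pos: [0.5138, -0.018, 0.1796]
eef_rot: [-3.142, -0.0, 2.651]
ft_force: [0.2, 0.6, -1.1]
width: 0.0137
grip_force: 45.0
```

```bash
python3 st.py 4
```

```text
13.8 [513.76 -18.01 179.57] [ 0.15  0.61 -1.08] tool xy 0.15078704257929432 0.610860709430486 [   3.42 -166.93  -11.17] [-3141.56    -0.11  2650.79] 13.65315171838865 44.96998608112335
13.85 [513.8  -18.01 179.67] [-0.49 -0.58 -2.56] tool xy 0.1594343887078482 -0.7468241385020769 [  -4.21 -165.29  -34.44] [3141.58    0.02 2650.83] 13.395803027063572 44.970025420188904
13.9 [513.84 -18.01 179.79] [ 0.17 -0.69 -2.32] tool xy -0.47621901240654135 -0.5314644807758674 [   0.16 -130.01    8.04] [3141.47    0.23 2650.79] 13.736309819820729 44.97007369995117
13.95 [513.84 -18.   179.81] [-0.93 -0.92 -3.2 ] tool xy 0.38227901442623585 -1.2498566824750321 [  -3.91 -125.92  -30.4 ] [3141.47    0.27 2650.78] 13.839526889923071 44.97012197971344
```

Call:
apply_moves:
  increments:
    - {"tx": 0, "ty": 0, "tz": 0.1, "ax": 0, "ay": 0, "az": 0}
    - {"tx": 0, "ty": 0, "tz": 0.1, "ax": 0, "ay": 0, "az": 0}
    - {"tx": 0, "ty": 0, "tz": 0.1, "ax": 0, "ay": 0, "az": 0}
    - {"tx": 0, "ty": 0, "tz": 0.1, "ax": 0, "ay": 0, "az": 0}
    - {"tx": 0, "ty": 0, "tz": 0.1, "ax": 0, "ay": 0, "az": 0}
    - {"tx": 0, "ty": 0, "tz": 0, "ax": 0, "ay": 0, "az": 0}
    - {"tx": 0, "ty": 0, "tz": 0, "ax": 0, "ay": 0, "az": 0}

```text
t: 14.7
tcp_pos: [0.514, -0.018, 0.1757]
eef_rot: [3.141, 0.001, 2.651]
ft_force: [-1.7, 0.4, 5.5]
width: 0.0141
grip_force: 45.0
```

```bash
python3 st.py 3
```

```text
14.7 [513.95 -17.97 175.66] [-1.72  0.36  5.47] tool xy 1.6835741496494048 -0.49186663855273133 [ 61.09 263.01  14.2 ] [3141.03    1.25 2650.85] 14.131234552907738 44.97901976108551
14.75 [513.95 -17.98 175.65] [-0.9   0.44  5.11] tool xy 1.007003668336141 -0.035262122520628714 [ 59.61 337.77 -11.45] [3141.      1.21 2650.85] 13.410681511192006 44.97910022735596
14.8 [513.95 -17.98 175.66] [-1.86  0.46  5.17] tool xy 1.8571461533320246 -0.4688410561197368 [108.55 245.92  10.96] [3141.04    1.22 2650.92] 13.295394837226826 44.979252219200134
```

Call:
apply_moves:
  increments:
    - {"tx": 0, "ty": 0, "tz": 0.07, "ax": 0, "ay": 0, "az": 0}
    - {"tx": 0, "ty": 0, "tz": 0.07, "ax": 0, "ay": 0, "az": 0}
    - {"tx": 0, "ty": 0, "tz": 0.07, "ax": 0, "ay": 0, "az": 0}
    - {"tx": 0, "ty": 0, "tz": 0.07, "ax": 0, "ay": 0, "az": 0}
    - {"tx": 0, "ty": 0, "tz": 0.07, "ax": 0, "ay": 0, "az": 0}
    - {"tx": 0, "ty": 0, "tz": 0.07, "ax": 0, "ay": 0, "az": 0}
    - {"tx": 0, "ty": 0, "tz": 0.07, "ax": 0, "ay": 0, "az": 0}
    - {"tx": 0, "ty": 0, "tz": 0, "ax": 0, "ay": 0, "az": 0}

```text
t: 15.65
tcp_pos: [0.514, -0.018, 0.1719]
eef_rot: [3.141, 0.002, 2.651]
ft_force: [-4.5, 1.1, 9.2]
width: 0.0135
grip_force: 45.0
```

```bash
python3 st.py 4
```

```text
15.65 [514.04 -17.99 171.92] [-4.54  1.12  9.16] tool xy 4.527645543970064 -1.1521803383121152 [ 94.17 617.24 -67.31] [3140.62    2.29 2650.86] 13.480292134537466 44.98422145843506
15.7 [514.01 -18.   171.94] [-3.45 -0.82  9.29] tool xy 2.6538838901964557 -2.350671858429243 [112.3  628.55   1.84] [3140.66    2.3  2650.84] 13.934266787836904 44.98420536518097
15.75 [514.02 -17.99 171.93] [-2.98  0.92 10.13] tool xy 3.057760148380316 -0.5957207157306461 [ 95.85 658.59 -58.13] [3140.65    2.27 2650.9 ] 13.503028608403477 44.984158873558044
15.8 [514.02 -18.   171.93] [-3.63  0.61  9.61] tool xy 3.4846945476972366 -1.1720499697107531 [ 58.53 601.3   24.29] [3140.66    2.28 2650.82] 13.745869229578965 44.98424470424652
```

Call:
apply_moves:
  increments:
    - {"tx": 0.03, "ty": 0.01, "tz": 0.05, "ax": 0, "ay": 0, "az": 0}
    - {"tx": 0.03, "ty": 0, "tz": 0.05, "ax": 0, "ay": 0, "az": 0}
    - {"tx": 0, "ty": 0, "tz": 0.05, "ax": 0, "ay": 0, "az": 0}
    - {"tx": 0, "ty": 0, "tz": 0.05, "ax": 0, "ay": 0, "az": 0}
    - {"tx": 0, "ty": 0, "tz": 0.05, "ax": 0, "ay": 0, "az": 0}
    - {"tx": 0, "ty": 0, "tz": 0, "ax": 0, "ay": 0, "az": 0}
    - {"tx": 0, "ty": 0, "tz": 0, "ax": 0, "ay": 0, "az": 0}

```text
t: 16.55
tcp_pos: [0.514, -0.0179, 0.1703]
eef_rot: [3.14, 0.004, 2.651]
ft_force: [-2.7, -0.2, 13.0]
width: 0.0139
grip_force: 45.0
```

```bash
python3 st.py 4
```

```text
16.55 [513.96 -17.93 170.28] [-2.67 -0.24 12.98] tool xy 2.238258482874266 -1.4743832139670234 [-84.98 580.77   2.79] [3140.4     4.09 2650.59] 13.868482208946533 44.98647093772888
16.6 [513.98 -17.93 170.3 ] [-2.37  0.42 10.97] tool xy 2.2861988415281287 -0.7467309431841309 [-60.9  582.52  10.06] [3140.37    4.13 2650.65] 13.522677026881563 44.986664056777954
16.65 [513.96 -17.92 170.29] [-3.    0.54 12.14] tool xy 2.898436170122599 -0.9364199685614342 [-87.36 576.     0.76] [3140.39    4.08 2650.6 ] 13.946359299277745 44.98650133609772
16.7 [513.97 -17.93 170.32] [-3.25  0.47 11.54] tool xy 3.082334945564187 -1.1191088472911603 [-45.76 655.27   2.03] [3140.41    4.18 2650.64] 13.691577295297456 44.98664617538452
```

Call:
apply_moves:
  increments:
    - {"tx": 0, "ty": 0, "tz": 0.04, "ax": 0, "ay": 0, "az": 0}
    - {"tx": 0, "ty": 0, "tz": 0.05, "ax": 0, "ay": 0, "az": 0}
    - {"tx": 0, "ty": 0, "tz": 0, "ax": 0, "ay": 0, "az": 0}
    - {"tx": 0, "ty": 0, "tz": 0, "ax": 0, "ay": 0, "az": 0}
    - {"tx": 0, "ty": 0, "tz": 0, "ax": 0, "ay": 0, "az": 0}

```text
t: 17.25
tcp_pos: [0.514, -0.0179, 0.1697]
eef_rot: [3.14, 0.004, 2.651]
ft_force: [-3.7, -0.3, 12.9]
width: 0.0136
grip_force: 45.0
```

```bash
python3 st.py 4
```

```text
17.25 [514.   -17.93 169.66] [-3.73 -0.27 12.9 ] tool xy 3.1667391248951886 -1.9944609307735348 [-85.26 655.87  51.34] [3140.3     4.39 2650.62] 13.561938665971583 44.987398982048035
17.3 [513.98 -17.91 169.62] [-2.42 -0.84 13.27] tool xy 1.7383411678730816 -1.8842406847225484 [-95.42 665.96 -32.91] [3140.33    4.29 2650.63] 13.65859900223782 44.98752951622009
17.35 [514.   -17.92 169.65] [-2.65 -0.89 13.13] tool xy 1.9145321109197715 -2.0330528342835494 [-118.48  658.21   13.33] [3140.29    4.35 2650.62] 13.718266418700168 44.987420439720154
17.4 [513.99 -17.94 169.66] [-3.62 -0.4  12.9 ] tool xy 2.999925190287719 -2.0579150302616585 [-81.91 614.92  36.77] [3140.33    4.36 2650.6 ] 13.242272078205021 44.98748302459717
```

Call:
apply_moves:
  increments:
    - {"tx": 0, "ty": 0, "tz": -0.08, "ax": 0, "ay": 0, "az": 0}
    - {"tx": 0, "ty": 0, "tz": -0.08, "ax": 0, "ay": 0, "az": 0}
    - {"tx": 0, "ty": 0, "tz": 0, "ax": 0, "ay": 0, "az": 0}

```text
t: 17.75
tcp_pos: [0.5139, -0.0179, 0.1697]
eef_rot: [3.141, 0.003, 2.651]
ft_force: [-1.5, -0.2, 9.1]
width: 0.0136
grip_force: 45.0
```

```bash
python3 st.py 3
```

```text
17.75 [513.9  -17.93 169.71] [-1.5  -0.25  9.1 ] tool xy 1.2029924033372073 -0.9260225168122767 [-132.73  234.17   16.82] [3140.86    2.98 2650.62] 13.573073032936826 44.981215596199036
17.8 [513.87 -17.92 169.69] [-1.71 -0.13  6.74] tool xy 1.4475104461853143 -0.9230816289754697 [-128.25  249.36   30.81] [3140.88    2.93 2650.59] 13.608191985651505 44.98115301132202
17.85 [513.89 -17.93 169.67] [-1.28 -0.36  7.04] tool xy 0.9608463622695351 -0.9254780105397584 [-135.66  196.63  -10.81] [3140.88    2.93 2650.56] 13.959761414636116 44.98120844364166
```

Call:
apply_moves:
  increments:
    - {"tx": 0, "ty": 0, "tz": -0.09, "ax": 0, "ay": 0, "az": 0}
    - {"tx": 0, "ty": 0, "tz": -0.09, "ax": 0, "ay": 0, "az": 0}
    - {"tx": 0, "ty": 0, "tz": 0, "ax": 0, "ay": 0, "az": 0}
    - {"tx": 0, "ty": 0, "tz": 0, "ax": 0, "ay": 0, "az": 0}

```text
t: 18.3
tcp_pos: [0.5137, -0.0178, 0.1699]
eef_rot: [3.141, 0.001, 2.651]
ft_force: [1.4, -1.2, 2.2]
width: 0.0135
grip_force: 45.0
```

Call:
apply_moves:
  increments:
    - {"tx": 0, "ty": 0, "tz": 0, "ax": 0, "ay": 0, "az": 0}
    - {"tx": 0, "ty": 0, "tz": 0, "ax": 0, "ay": 0, "az": 0}
    - {"tx": 0, "ty": 0, "tz": 0, "ax": 0, "ay": 0, "az": 0}
  claw: 0.3

```text
t: 18.6
tcp_pos: [0.5132, -0.0174, 0.1698]
eef_rot: [3.141, -0.0, 2.651]
ft_force: [0.7, 0.7, 3.2]
width: 0.026
grip_force: 1.6
```

```bash
python3 st.py 3
```

```text
18.6 [513.19 -17.44 169.77] [0.73 0.74 3.22] tool xy -0.2962035967841573 0.9998829349457745 [  35.69 -114.39    9.69] [3141.39   -0.38 2650.99] 26.023108263826657 1.6233933856710792
18.65 [513.2  -17.47 169.8 ] [-0.72  0.89  3.82] tool xy 1.0549000415528373 0.4501107474889447 [ 61.33 -80.66  32.8 ] [3141.43   -0.3  2650.96] 26.142273193895235 1.6598739725304767
18.7 [513.21 -17.49 169.8 ] [-0.45 -0.71  2.81] tool xy 0.05965286998979247 -0.8408030966955139 [116.39 -80.37   4.76] [3141.45   -0.26 2650.96] 26.23408486359899 1.6947682824684307
```

Call:
apply_moves:
  increments:
    - {"tx": 0, "ty": 0, "tz": -0.3, "ax": 0, "ay": 0, "az": 0}
    - {"tx": 0, "ty": 0, "tz": -0.6, "ax": 0, "ay": 0, "az": 0}
    - {"tx": 0, "ty": 0, "tz": -1, "ax": 0, "ay": 0, "az": 0}
    - {"tx": 0, "ty": 0, "tz": -1.3, "ax": 0, "ay": 0, "az": 0}
    - {"tx": 0, "ty": 0, "tz": 0, "ax": 0, "ay": 0, "az": 0}

```text
t: 19.25
tcp_pos: [0.5142, -0.0177, 0.2048]
eef_rot: [3.14, 0.004, 2.651]
ft_force: [-0.5, -0.7, -0.0]
width: 0.0264
grip_force: 0.0
```

Call:
apply_moves:
  increments:
    - {"tx": 0, "ty": 0, "tz": 0, "ax": 0, "ay": 0, "az": 0}
    - {"tx": 0, "ty": 0, "tz": 0, "ax": 0, "ay": 0, "az": 0}
    - {"tx": 0, "ty": 0, "tz": 0, "ax": 0, "ay": 0, "az": 0}
    - {"tx": 0, "ty": 0, "tz": 0, "ax": 0, "ay": 0, "az": 0}
    - {"tx": 0, "ty": 0, "tz": 0, "ax": 0, "ay": 0, "az": 0}
    - {"tx": 0, "ty": 0, "tz": 0, "ax": 0, "ay": 0, "az": 0}
    - {"tx": 0, "ty": 0, "tz": 0, "ax": 0, "ay": 0, "az": 0}
  claw: 1
  squeeze: 15

```text
t: 19.95
tcp_pos: [0.5133, -0.0176, 0.2017]
eef_rot: [-3.142, -0.0, 2.651]
ft_force: [0.0, -0.2, -0.7]
width: 0.0791
grip_force: 0.0
```

```bash
python3 st.py 1; python3 - <<'E'
from h import *
np.set_printoptions(precision=1,suppress=True)
w=cam("wrist"); w["_w"]=1
s=readout.read_state(); c=s["tcp_pos"]; y=s["eef_rot"][2]; R=np.array([[np.cos(y),np.sin(y)],[np.sin(y),-np.cos(y)]])
for q,z in(("tip_l",.18),("plug",.14)):
  for r in spot_point(w,q)[:2]: print(q,np.array(r["xy"]),round(r["confidence"],2),"tool xy mm",R@(atz(w,r["xy"],z)[:2]-c[:2])*1e3)
a=w["image"][130:330,180:456]; cv2.imwrite("pics/c1.png",cv2.resize(a,None,fx=2.89,fy=2.89,interpolation=cv2.INTER_CUBIC)[:,:,::-1])
E
```

```text
19.95 [513.29 -17.64 201.68] [ 0.04 -0.24 -0.72] tool xy -0.15306648159914477 -0.1946021106336231 [  52.29 -118.89   16.74] [-3141.56    -0.08  2650.8 ] 79.06728438039143 0.0
tip_l [199.5 217.7] 0.83 tool xy mm [  5.6 -77.2]
tip_l [432.5 215.4] 0.55 tool xy mm [ 7.1 76.9]
plug [317.1 203.9] 0.93 tool xy mm [3.5 0.8]
```

View pics/c1.png

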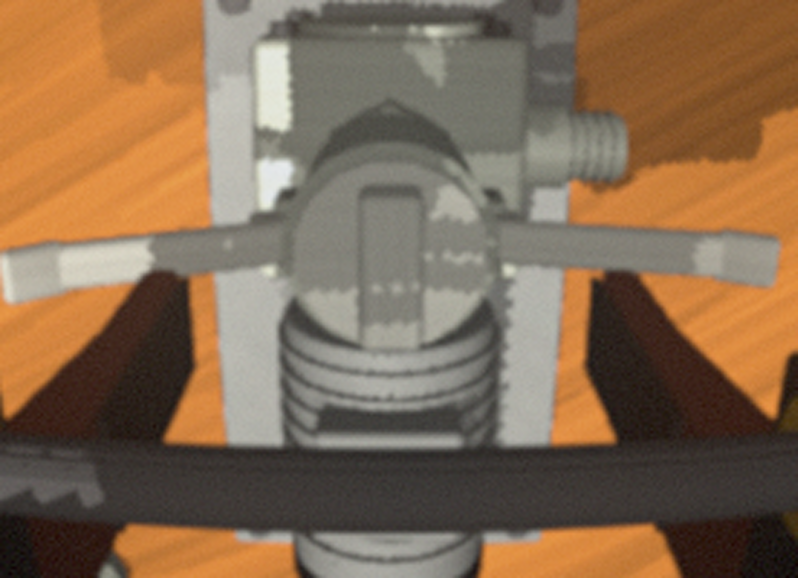

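The plug is upright and seated in the mouth, with its bar centred at x≈391 between the fingers (midline about 390). Both arms are still out and symmetric (-77.2 and +76.9 mm). I'll centre slightly in tool x and come down onto the arms.

Call:
apply_moves:
  increments:
    - {"tx": 0.3, "ty": 0, "tz": 0.2, "ax": 0, "ay": 0, "az": 0}
    - {"tx": 0, "ty": 0, "tz": 0.5, "ax": 0, "ay": 0, "az": 0}
    - {"tx": 0, "ty": 0, "tz": 0.5, "ax": 0, "ay": 0, "az": 0}
    - {"tx": 0, "ty": 0, "tz": 0.5, "ax": 0, "ay": 0, "az": 0}
    - {"tx": 0, "ty": 0, "tz": 0.3, "ax": 0, "ay": 0, "az": 0}
    - {"tx": 0, "ty": 0, "tz": 0, "ax": 0, "ay": 0, "az": 0}
    - {"tx": 0, "ty": 0, "tz": 0, "ax": 0, "ay": 0, "az": 0}

```text
t: 20.8
tcp_pos: [0.5106, -0.0162, 0.1817]
eef_rot: [-3.142, -0.0, 2.651]
ft_force: [0.5, -0.4, 0.0]
width: 0.0878
grip_force: 0.0
```

Call:
apply_moves:
  increments:
    - {"tx": 0, "ty": 0, "tz": 0.2, "ax": 0, "ay": 0, "az": 0}
    - {"tx": 0, "ty": 0, "tz": 0.2, "ax": 0, "ay": 0, "az": 0}
    - {"tx": 0, "ty": 0, "tz": 0.2, "ax": 0, "ay": 0, "az": 0}
    - {"tx": 0, "ty": 0, "tz": 0.2, "ax": 0, "ay": 0, "az": 0}
    - {"tx": 0, "ty": 0, "tz": 0.2, "ax": 0, "ay": 0, "az": 0}
    - {"tx": 0, "ty": 0, "tz": 0, "ax": 0, "ay": 0, "az": 0}

```text
t: 21.4
tcp_pos: [0.5105, -0.0162, 0.1713]
eef_rot: [-3.141, -0.001, 2.651]
ft_force: [0.8, -0.1, 0.8]
width: 0.0879
grip_force: 0.0
```

```bash
cat > arms.py <<'E'
from h import *
np.set_printoptions(precision=1,suppress=True)
w=cam("wrist"); w["_w"]=1
s=readout.read_state(); c=s["tcp_pos"]; y=s["eef_rot"][2]; R=np.array([[np.cos(y),np.sin(y)],[np.sin(y),-np.cos(y)]])
for q,z in(("tip_l",.16),):
  for r in spot_point(w,q)[:3]: print(q,np.array(r["xy"]),round(r["confidence"],2),"tool xy mm",R@(atz(w,r["xy"],z)[:2]-c[:2])*1e3)
E
python3 st.py 2; python3 arms.py
```

```text
21.4 [510.47 -16.19 171.27] [ 0.78 -0.13  0.79] tool xy -0.7469428454175365 0.2557022034682369 [  23.81 -130.31    5.58] [-3141.32    -0.64  2650.84] 87.85518980532513 0.0
21.45 [510.55 -16.22 171.49] [ 0.15  0.62 -0.03] tool xy 0.15967166169817895 0.6192560150237221 [  27.4  -136.54  -26.54] [-3141.45    -0.39  2650.75] 87.95596667838133 0.0
tip_l [183.1 242.5] 0.82 tool xy mm [ -8.3 -87.2]
tip_l [450.  235.5] 0.75 tool xy mm [-3.6 87.1]
```

Call:
apply_moves:
  increments:
    - {"tx": 0, "ty": 0, "tz": 0.15, "ax": 0, "ay": 0, "az": 0}
    - {"tx": 0, "ty": 0, "tz": 0.15, "ax": 0, "ay": 0, "az": 0}
    - {"tx": 0, "ty": 0, "tz": 0.15, "ax": 0, "ay": 0, "az": 0}
    - {"tx": 0, "ty": 0, "tz": 0.15, "ax": 0, "ay": 0, "az": 0}
    - {"tx": 0, "ty": 0, "tz": 0.15, "ax": 0, "ay": 0, "az": 0}
    - {"tx": 0, "ty": 0, "tz": 0, "ax": 0, "ay": 0, "az": 0}

```text
t: 22.2
tcp_pos: [0.5106, -0.0163, 0.164]
eef_rot: [-3.141, -0.0, 2.651]
ft_force: [-0.0, -1.0, 0.2]
width: 0.0878
grip_force: 0.2
```

```bash
python3 st.py 2; python3 arms.py
```

```text
22.2 [510.63 -16.28 164.01] [-0.02 -1.03  0.17] tool xy -0.46522681722265796 -0.9177751688518555 [ -62.58 -122.43   -8.33] [-3141.49    -0.09  2650.7 ] 87.8196522023029 0.22698241635225713
22.25 [510.6  -16.15 163.99] [ 0.65 -0.09  0.14] tool xy -0.6152535138758766 0.22642642332844348 [ -33.16 -148.51  -13.01] [3141.53   -0.32 2650.84] 87.43324607922975 0.21720224409364164
tip_l [449.  241.2] 0.82 tool xy mm [-4.3 83.2]
tip_l [178.6 238.3] 0.62 tool xy mm [ -2.2 -86.1]
tip_l [550.4 165.2] 0.21 tool xy mm [ 46.6 159.2]
```

```bash
cat > arms.py <<'E'
from h import *
np.set_printoptions(precision=1,suppress=True)
w=cam("wrist"); w["_w"]=1; S=cam("scene")
s=readout.read_state(); c=s["tcp_pos"]; y=s["eef_rot"][2]; tx=np.array([np.cos(y),np.sin(y),0]); ty=np.array([np.sin(y),-np.cos(y),0])
ax=np.array([.5137,-.0179,0.])
print("TCP rel axis",(c-ax)@tx*1e3,(c-ax)@ty*1e3,c[2]*1e3)
def tip(sg,th,ox=0):
    f=th-.436; r=.023+.060*np.cos(f)+.005*np.sin(f); z=.150-.060*np.sin(f)+.005*np.cos(f)
    return ax+ty*sg*r+tx*ox+[0,0,z]
for n,p in(("w",w),("S",S)):
    d=[r for r in spot_point(p,"tip_l") if r["confidence"]>.3]
    print(n,[(np.array(r["xy"]),round(r["confidence"],2)) for r in d])
for th in(0,.2,.436,.8,1.2,1.5,1.8,2.007): print(th,[proj(p,tip(sg,th)) for p in(w,S) for sg in(-1,1)])
E
python3 arms.py; python3 - <<'E'
from h import *
w=cam("wrist"); S=cam("scene")
a=cv2.resize(w["image"][150:350,160:470],(800,516),interpolation=cv2.INTER_CUBIC); cv2.imwrite("pics/d1.png",a[:,:,::-1])
E
```

```text
TCP rel axis 3.5739760068364532 0.1251473087515677 164.05416104412816
w [(array([180.4, 238.9]), 0.97), (array([448.3, 242.3]), 0.69)]
S [(array([288.5, 186.7]), 0.56), (array([346.6, 181.8]), 0.43)]
0 [array([182.3, 254.6]), array([450. , 254.2]), array([292.6, 183.9]), array([345.3, 177.4])]
0.2 [array([181.8, 246.4]), array([450.2, 246. ]), array([291.1, 187.4]), array([346.8, 180.5])]
0.436 [array([186.1, 237.5]), array([445.7, 237.2]), array([290.3, 191.7]), array([347.6, 184.5])]
0.8 [array([200.3, 225.9]), array([431.3, 225.6]), array([291.4, 198. ]), array([346.7, 190.9])]
1.2 [array([223.3, 216.4]), array([408.2, 216.2]), array([295.6, 203.6]), array([342.8, 197.4])]
1.5 [array([243.7, 211.6]), array([387.8, 211.5]), array([300.3, 206.5]), array([338.3, 201.4])]
1.8 [array([265.5, 208.8]), array([365.9, 208.8]), array([305.9, 207.9]), array([332.9, 204.3])]
2.007 [array([280.9, 208. ]), array([350.5, 208. ]), array([310.1, 208. ]), array([328.8, 205.5])]
```

View pics/d1.png

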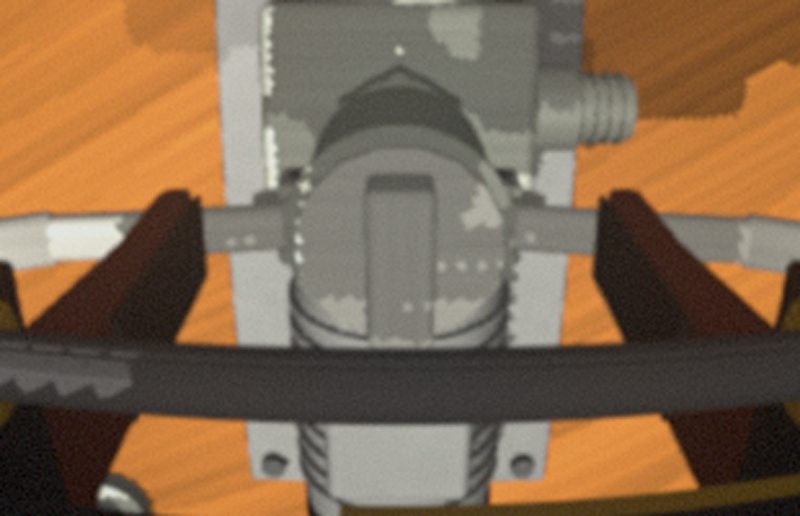

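The fingers now rest on both arms about mid-length, symmetrically (left at x≈200, right at x≈600). Both arms have started down together, at θ≈0.2–0.3. Continuing slowly.

Call:
apply_moves:
  increments:
    - {"tx": 0, "ty": 0, "tz": 0.15, "ax": 0, "ay": 0, "az": 0}
    - {"tx": 0, "ty": 0, "tz": 0.15, "ax": 0, "ay": 0, "az": 0}
    - {"tx": 0, "ty": 0, "tz": 0.15, "ax": 0, "ay": 0, "az": 0}
    - {"tx": 0, "ty": 0, "tz": 0.15, "ax": 0, "ay": 0, "az": 0}
    - {"tx": 0, "ty": 0, "tz": 0.15, "ax": 0, "ay": 0, "az": 0}
    - {"tx": 0, "ty": 0, "tz": 0.15, "ax": 0, "ay": 0, "az": 0}
    - {"tx": 0, "ty": 0, "tz": 0, "ax": 0, "ay": 0, "az": 0}

```text
t: 23.4
tcp_pos: [0.5108, -0.0163, 0.155]
eef_rot: [-3.142, 0.0, 2.651]
ft_force: [1.7, -0.2, 2.9]
width: 0.0878
grip_force: 1.8
```

```bash
python3 st.py 3; python3 arms.py
```

```text
23.4 [510.76 -16.3  155.  ] [ 1.67 -0.22  2.9 ] tool xy -1.5753518762389171 0.588456649047517 [ -68.55 -326.02   -6.28] [-3141.58     0.23  2650.75] 87.75654042591651 1.8063617910956964
23.45 [510.77 -16.32 155.05] [ 1.64 -0.05  2.33] tool xy -1.474909716605442 0.7275689262039395 [  -6.31 -344.73    0.27] [-3141.59     0.22  2650.66] 87.96618713741267 1.603645707364194
23.5 [510.76 -16.29 155.05] [ 0.7  -0.56  2.64] tool xy -0.8795036080805244 -0.15979639438480775 [ -35.75 -325.98  -32.93] [-3141.56     0.18  2650.74] 87.79857782195947 1.5449914836790413
TCP rel axis 3.3920798690514693 0.03133788846707112 155.05662646575942
w [(array([447.2, 236. ]), 0.79)]
S [(array([290.6, 196.2]), 0.48), (array([344.8, 186.4]), 0.39)]
0 [array([176.2, 261.3]), array([456.5, 260.9]), array([292.6, 183.9]), array([345.3, 177.4])]
0.2 [array([176.1, 252.4]), array([456.4, 252. ]), array([291.1, 187.4]), array([346.8, 180.5])]
0.436 [array([180.8, 242.7]), array([451.4, 242.4]), array([290.3, 191.7]), array([347.6, 184.5])]
0.8 [array([196. , 230.2]), array([436. , 229.9]), array([291.4, 198. ]), array([346.7, 190.9])]
1.2 [array([220.1, 220.1]), array([411.8, 219.9]), array([295.6, 203.6]), array([342.8, 197.4])]
1.5 [array([241.2, 215. ]), array([390.6, 214.9]), array([300.3, 206.5]), array([338.3, 201.4])]
1.8 [array([263.9, 212. ]), array([367.9, 211.9]), array([305.9, 207.9]), array([332.9, 204.3])]
2.007 [array([279.8, 211.2]), array([352. , 211.1]), array([310.1, 208. ]), array([328.8, 205.5])]
```

Call:
apply_moves:
  increments:
    - {"tx": 0, "ty": 0, "tz": 0.15, "ax": 0, "ay": 0, "az": 0}
    - {"tx": 0, "ty": 0, "tz": 0.15, "ax": 0, "ay": 0, "az": 0}
    - {"tx": 0, "ty": 0, "tz": 0.15, "ax": 0, "ay": 0, "az": 0}
    - {"tx": 0, "ty": 0, "tz": 0.15, "ax": 0, "ay": 0, "az": 0}
    - {"tx": 0, "ty": 0, "tz": 0.15, "ax": 0, "ay": 0, "az": 0}
    - {"tx": 0, "ty": 0, "tz": 0.15, "ax": 0, "ay": 0, "az": 0}
    - {"tx": 0, "ty": 0, "tz": 0.15, "ax": 0, "ay": 0, "az": 0}
    - {"tx": 0, "ty": 0, "tz": 0, "ax": 0, "ay": 0, "az": 0}

```text
t: 24.55
tcp_pos: [0.5105, -0.0161, 0.1443]
eef_rot: [-3.141, -0.001, 2.651]
ft_force: [0.1, 0.0, 1.5]
width: 0.0879
grip_force: 0.9
```

```bash
python3 st.py 3; python3 arms.py
```

```text
24.55 [510.46 -16.15 144.26] [0.14 0.01 1.5 ] tool xy -0.12271863132911938 0.07658718873519652 [-122.24 -253.82  -32.87] [-3141.38    -0.72  2650.85] 87.9247434667578 0.8667396800592542
24.6 [510.44 -16.16 144.29] [ 1.1  -0.34  1.65] tool xy -1.1303634998518801 0.21783701084024115 [   5.05 -272.1   -21.06] [-3141.36    -0.76  2650.85] 88.06429117014822 0.7372734043747187
24.65 [510.45 -16.15 144.32] [ 0.9  -0.34  1.5 ] tool xy -0.9533589677535269 0.12501486548569624 [ -39.89 -213.79    9.66] [-3141.39    -0.76  2650.8 ] 87.89659607756897 0.6826574541628361
TCP rel axis 3.67498714372198 -0.018677212714575477 144.34709900100165
w [(array([208.1, 222.2]), 0.92), (array([425.3, 224.8]), 0.73)]
S [(array([341.1, 193.8]), 0.54), (array([293. , 203.8]), 0.5)]
0 [array([168.3, 271.1]), array([464.6, 270.6]), array([292.6, 183.9]), array([345.3, 177.4])]
0.2 [array([168.6, 261.1]), array([464.1, 260.6]), array([291.1, 187.4]), array([346.8, 180.5])]
0.436 [array([174.1, 250.3]), array([458.4, 250. ]), array([290.3, 191.7]), array([347.6, 184.5])]
0.8 [array([190.4, 236.6]), array([441.8, 236.3]), array([291.4, 198. ]), array([346.7, 190.9])]
1.2 [array([215.8, 225.6]), array([416.2, 225.4]), array([295.6, 203.6]), array([342.8, 197.4])]
1.5 [array([238. , 220.1]), array([394., 220.]), array([300.3, 206.5]), array([338.3, 201.4])]
1.8 [array([261.7, 216.9]), array([370.3, 216.8]), array([305.9, 207.9]), array([332.9, 204.3])]
2.007 [array([278.4, 216. ]), array([353.7, 216. ]), array([310.1, 208. ]), array([328.8, 205.5])]
```

Call:
apply_moves:
  increments:
    - {"tx": 0, "ty": 0, "tz": 0.13, "ax": 0, "ay": 0, "az": 0}
    - {"tx": 0, "ty": 0, "tz": 0.13, "ax": 0, "ay": 0, "az": 0}
    - {"tx": 0, "ty": 0, "tz": 0.13, "ax": 0, "ay": 0, "az": 0}
    - {"tx": 0, "ty": 0, "tz": 0.13, "ax": 0, "ay": 0, "az": 0}
    - {"tx": 0, "ty": 0, "tz": 0.13, "ax": 0, "ay": 0, "az": 0}
    - {"tx": 0, "ty": 0, "tz": 0.13, "ax": 0, "ay": 0, "az": 0}
    - {"tx": 0, "ty": 0, "tz": 0.13, "ax": 0, "ay": 0, "az": 0}
    - {"tx": 0, "ty": 0, "tz": 0, "ax": 0, "ay": 0, "az": 0}

```text
t: 25.7
tcp_pos: [0.5106, -0.0162, 0.1353]
eef_rot: [-3.142, -0.0, 2.651]
ft_force: [0.4, -0.5, 2.9]
width: 0.0878
grip_force: 1.0
```

```bash
python3 st.py 3; python3 arms.py
```

```text
25.7 [510.61 -16.22 135.34] [ 0.43 -0.53  2.88] tool xy -0.6300845797175825 -0.2597913161697937 [  52.4  -167.5    15.44] [-3141.52    -0.24  2650.75] 87.78002966464209 0.9724027616903186
25.75 [510.62 -16.21 135.34] [0.53 0.05 1.99] tool xy -0.44516055651169467 0.293342998495301 [  13.53 -244.65  -17.71] [-3141.52    -0.27  2650.78] 87.80191379997615 0.9113872703164816
25.8 [510.59 -16.21 135.33] [0.32 0.19 1.55] tool xy -0.18913439450800035 0.31843731118045554 [  41.52 -236.09  -26.05] [-3141.5     -0.33  2650.81] 87.85445976658978 0.8810511790215969
TCP rel axis 3.551528017016357 0.02190274284349076 135.3561688084753
w [(array([407.6, 220.1]), 0.74), (array([224.1, 221. ]), 0.55)]
S [(array([296.5, 205.9]), 0.59), (array([341. , 201.9]), 0.55)]
0 [array([161. , 279.4]), array([472.1, 278.8]), array([292.6, 183.9]), array([345.3, 177.4])]
0.2 [array([161.7, 268.4]), array([471.1, 267.8]), array([291.1, 187.4]), array([346.8, 180.5])]
0.436 [array([167.7, 256.7]), array([464.8, 256.2]), array([290.3, 191.7]), array([347.6, 184.5])]
0.8 [array([185.2, 241.8]), array([447. , 241.5]), array([291.4, 198. ]), array([346.7, 190.9])]
1.2 [array([211.9, 230. ]), array([420.2, 229.8]), array([295.6, 203.6]), array([342.8, 197.4])]
1.5 [array([235. , 224.2]), array([397., 224.]), array([300.3, 206.5]), array([338.3, 201.4])]
1.8 [array([259.6, 220.7]), array([372.4, 220.7]), array([305.9, 207.9]), array([332.9, 204.3])]
2.007 [array([277. , 219.8]), array([355.1, 219.7]), array([310.1, 208. ]), array([328.8, 205.5])]
```

Call:
apply_moves:
  increments:
    - {"tx": 0, "ty": 0, "tz": 0.16, "ax": 0, "ay": 0, "az": 0}
    - {"tx": 0, "ty": 0, "tz": 0.16, "ax": 0, "ay": 0, "az": 0}
    - {"tx": 0, "ty": 0, "tz": 0.16, "ax": 0, "ay": 0, "az": 0}
    - {"tx": 0, "ty": 0, "tz": 0.16, "ax": 0, "ay": 0, "az": 0}
    - {"tx": 0, "ty": 0, "tz": 0.16, "ax": 0, "ay": 0, "az": 0}
    - {"tx": 0, "ty": 0, "tz": 0.16, "ax": 0, "ay": 0, "az": 0}
    - {"tx": 0, "ty": 0, "tz": 0.16, "ax": 0, "ay": 0, "az": 0}
    - {"tx": 0, "ty": 0, "tz": 0, "ax": 0, "ay": 0, "az": 0}

```text
t: 26.85
tcp_pos: [0.5108, -0.0162, 0.1245]
eef_rot: [3.141, 0.001, 2.651]
ft_force: [1.6, 0.4, 4.0]
width: 0.0882
grip_force: 1.9
```

Call:
apply_moves:
  increments:
    - {"tx": 0, "ty": 0, "tz": 0, "ax": 0, "ay": 0, "az": 0}
    - {"tx": 0, "ty": 0, "tz": 0, "ax": 0, "ay": 0, "az": 0}
    - {"tx": 0, "ty": 0, "tz": 0, "ax": 0, "ay": 0, "az": 0}
    - {"tx": 0, "ty": 0, "tz": 0, "ax": 0, "ay": 0, "az": 0}
  claw: 0.9
  squeeze: 15

```text
t: 27.25
tcp_pos: [0.5101, -0.0162, 0.1236]
eef_rot: [-3.141, -0.002, 2.651]
ft_force: [0.8, -0.3, -1.7]
width: 0.0793
grip_force: 1.6
```

```bash
python3 st.py 3; python3 arms.py
```

```text
27.25 [510.12 -16.15 123.64] [ 0.75 -0.3  -1.66] tool xy -0.805183066347024 0.08764476219509765 [ 116.96 -216.56  -38.05] [-3140.89    -1.76  2650.82] 79.3425451687543 1.6437119082547724
27.3 [510.15 -16.14 123.83] [ 0.09  0.32 -0.47] tool xy 0.06993319253472688 0.328548154591467 [  66.82 -145.14  -72.21] [-3140.93    -1.61  2650.86] 78.42386955199443 0.94935845118016
27.35 [510.25 -16.22 124.12] [-0.79 -0.25 -0.88] tool xy 0.5815345842611088 -0.5907408511887908 [ 71.11 -66.05  15.45] [-3141.07    -1.17  2650.78] 78.93611083103792 0.3865648614009842
TCP rel axis 3.4578444813162768 -0.055208649824861865 124.69906854331614
w [(array([250.6, 219.4]), 0.83), (array([382.2, 221.7]), 0.69)]
S [(array([301.4, 206.8]), 0.58), (array([333.6, 204.8]), 0.48)]
0 [array([151.5, 291.2]), array([482.2, 290.4]), array([292.6, 183.9]), array([345.3, 177.4])]
0.2 [array([152.8, 278.8]), array([480.6, 278.2]), array([291.1, 187.4]), array([346.8, 180.5])]
0.436 [array([159.7, 265.7]), array([473.4, 265.2]), array([290.3, 191.7]), array([347.6, 184.5])]
0.8 [array([178.6, 249.3]), array([454.2, 249. ]), array([291.4, 198. ]), array([346.7, 190.9])]
1.2 [array([207. , 236.4]), array([425.7, 236.2]), array([295.6, 203.6]), array([342.8, 197.4])]
1.5 [array([231.4, 230. ]), array([401.3, 229.9]), array([300.3, 206.5]), array([338.3, 201.4])]
1.8 [array([257.2, 226.4]), array([375.5, 226.3]), array([305.9, 207.9]), array([332.9, 204.3])]
2.007 [array([275.3, 225.4]), array([357.3, 225.3]), array([310.1, 208. ]), array([328.8, 205.5])]
```

Call:
apply_moves:
  increments:
    - {"tx": 0, "ty": 0, "tz": 0, "ax": 0, "ay": 0, "az": 0}
    - {"tx": 0, "ty": 0, "tz": 0, "ax": 0, "ay": 0, "az": 0}
    - {"tx": 0, "ty": 0, "tz": 0, "ax": 0, "ay": 0, "az": 0}
    - {"tx": 0, "ty": 0, "tz": 0, "ax": 0, "ay": 0, "az": 0}
  claw: 0.8
  squeeze: 15

```text
t: 28.0
tcp_pos: [0.5107, -0.0157, 0.1243]
eef_rot: [3.141, -0.001, 2.651]
ft_force: [1.5, 3.2, -1.2]
width: 0.0703
grip_force: 2.0
```

Call:
apply_moves:
  increments:
    - {"tx": 0, "ty": 0, "tz": 0, "ax": 0, "ay": 0, "az": 0}
    - {"tx": 0, "ty": 0, "tz": 0, "ax": 0, "ay": 0, "az": 0}
    - {"tx": 0, "ty": 0, "tz": 0, "ax": 0, "ay": 0, "az": 0}
    - {"tx": 0, "ty": 0, "tz": 0, "ax": 0, "ay": 0, "az": 0}
    - {"tx": 0, "ty": 0, "tz": 0, "ax": 0, "ay": 0, "az": 0}
    - {"tx": 0, "ty": 0, "tz": 0, "ax": 0, "ay": 0, "az": 0}
  claw: 0.6
  squeeze: 16

```text
t: 28.6
tcp_pos: [0.5103, -0.0161, 0.1232]
eef_rot: [-3.141, -0.002, 2.651]
ft_force: [4.4, 1.8, -15.4]
width: 0.0617
grip_force: 16.0
```

```bash
python3 st.py 3; python3 arms.py
```

```text
28.6 [510.31 -16.12 123.25] [  4.36   1.77 -15.38] tool xy -3.014102677142204 3.620118031669839 [ 501.59 -955.79  -76.36] [-3141.11    -1.56  2650.78] 61.65422831144517 15.998673141002655
28.65 [510.31 -16.11 123.28] [  5.26   1.85 -14.  ] tool xy -3.7730244051405997 4.109384899291568 [ 438.32 -991.5   -43.9 ] [-3141.14    -1.51  2650.84] 61.687542725819135 15.998493432998657
28.7 [510.32 -16.16 123.24] [  4.42   1.84 -14.75] tool xy -3.0316227341786353 3.706743369748506 [ 436.06 -927.85  -45.98] [-3141.09    -1.53  2650.8 ] 61.49161143077354 15.998585522174835
TCP rel axis 3.8041317952922236 -0.04627717073840291 123.29001338948108
w [(array([357.1, 223.7]), 0.61), (array([274. , 220.6]), 0.59), (array([571.6, 175.7]), 0.34)]
S [(array([211.8, 282.3]), 0.64), (array([307.4, 206.1]), 0.46), (array([328.5, 204.8]), 0.38)]
0 [array([150.4, 292.6]), array([483.1, 291.8]), array([292.6, 183.9]), array([345.3, 177.4])]
0.2 [array([151.7, 280. ]), array([481.4, 279.4]), array([291.1, 187.4]), array([346.8, 180.5])]
0.436 [array([158.7, 266.8]), array([474.2, 266.3]), array([290.3, 191.7]), array([347.6, 184.5])]
0.8 [array([177.8, 250.3]), array([454.8, 249.9]), array([291.4, 198. ]), array([346.7, 190.9])]
1.2 [array([206.4, 237.3]), array([426.1, 237. ]), array([295.6, 203.6]), array([342.8, 197.4])]
1.5 [array([230.9, 230.9]), array([401.6, 230.7]), array([300.3, 206.5]), array([338.3, 201.4])]
1.8 [array([256.8, 227.2]), array([375.6, 227. ]), array([305.9, 207.9]), array([332.9, 204.3])]
2.007 [array([275.1, 226.1]), array([357.4, 226.1]), array([310.1, 208. ]), array([328.8, 205.5])]
```

Call:
apply_moves:
  increments:
    - {"tx": 0, "ty": 0, "tz": 0, "ax": 0, "ay": 0, "az": 0}
    - {"tx": 0, "ty": 0, "tz": 0, "ax": 0, "ay": 0, "az": 0}
    - {"tx": 0, "ty": 0, "tz": 0, "ax": 0, "ay": 0, "az": 0}
    - {"tx": 0, "ty": 0, "tz": 0, "ax": 0, "ay": 0, "az": 0}
    - {"tx": 0, "ty": 0, "tz": 0, "ax": 0, "ay": 0, "az": 0}
  claw: 0.95

```text
t: 29.45
tcp_pos: [0.5109, -0.0164, 0.1252]
eef_rot: [3.141, 0.001, 2.651]
ft_force: [-0.2, 0.1, 0.2]
width: 0.0834
grip_force: 0.0
```

Call:
apply_moves:
  increments:
    - {"tx": 0, "ty": 0, "tz": -0.5, "ax": 0, "ay": 0, "az": 0}
    - {"tx": 0, "ty": 0, "tz": -1, "ax": 0, "ay": 0, "az": 0}
    - {"tx": 0, "ty": 0, "tz": -2, "ax": 0, "ay": 0, "az": 0}
    - {"tx": 0, "ty": 0, "tz": -3, "ax": 0, "ay": 0, "az": 0}
    - {"tx": 0, "ty": 0, "tz": -3, "ax": 0, "ay": 0, "az": 0}
    - {"tx": 0, "ty": 0, "tz": -2, "ax": 0, "ay": 0, "az": 0}
    - {"tx": 0, "ty": 0, "tz": 0, "ax": 0, "ay": 0, "az": 0}
    - {"tx": 0, "ty": 0, "tz": 0, "ax": 0, "ay": 0, "az": 0}

```text
t: 30.25
tcp_pos: [0.5108, -0.0163, 0.2396]
eef_rot: [3.141, 0.001, 2.651]
ft_force: [-0.2, -0.4, -0.2]
width: 0.0836
grip_force: 0.0
```

```bash
python3 st.py 1; python3 arms.py | head -3; python3 - <<'E'
from h import *
np.set_printoptions(precision=1,suppress=True)
S=cam("scene");T=cam("top")
for q in("plug","bottle","hosetail","spanner"):
  for n,p in(("S",S),("T",T)): print(q,n,[(np.array(r["xy"]),round(r["confidence"],2)) for r in spot_point(p,q)])
ax=np.array([.5137,-.0179,0]); w=cam("wrist"); w["_w"]=1
print("exp tips home w",proj(w,ax+[.471*.028,.882*.028,.09]),proj(w,ax-[.471*.028,.882*.028,-.09]))
print("plug bar w",[(np.array(r["xy"]),r["confidence"]) for r in spot_point(w,"plug")],proj(w,ax+[0,0,.1302]))
E
```

```text
30.25 [510.83 -16.25 239.58] [-0.25 -0.45 -0.2 ] tool xy 0.007298261764012548 -0.5092247391159191 [  94.22 -109.67   -1.33] [3141.33    0.76 2650.76] 83.59043044425917 0.0
TCP rel axis 3.8907739194360587 -0.12099945750764372 237.85424289640756
w [(array([285.8, 183.1]), 0.67), (array([342. , 182.2]), 0.59)]
S [(array([311. , 206.5]), 0.45), (array([328.2, 206.3]), 0.38)]
plug S [(array([321.5, 194.8]), 0.55), (array([392.4, 171.6]), 0.48)]
plug T [(array([163.4, 236.8]), 0.52), (array([308.9, 204.5]), 0.45), (array([309. , 214.3]), 0.38)]
bottle S [(array([407.8, 210.3]), 0.85), (array([209.8, 282.5]), 0.74), (array([306.9, 208.7]), 0.61)]
bottle T [(array([429.8, 221.8]), 0.67), (array([213.5, 168.4]), 0.57)]
hosetail S []
hosetail T [(array([395.3, 170.1]), 0.6)]
spanner S [(array([178.8, 309.5]), 0.81)]
spanner T [(array([462.7, 210.8]), 0.67), (array([429.7, 222.5]), 0.54)]
exp tips home w [342.4 186.4] [288.5 186.4]
plug bar w [(array([527.,   4.]), 0.95), (array([314.6, 196.6]), 0.74)] [315.6 196.5]
```

```bash
python3 -c "
from plant import ticket
print(ticket.job_done())"
```

```text
the job is handed in; nothing more can be done
None
```

The job is handed in at about 30 s of robot time, but no verdict came back. The plug is upright in the coupler, pushed about 6 mm into the gasket (about 15 N). Both cam arms were swung down together and squeezed home at 16 N, measuring 62 mm across. The gripper has let go and is clear; the bottles, hose tail and spanner were not touched.

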